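File the weld test coupons in the slotted rack and lock it

ROBOT

A 6-joint arm with a two-finger parallel gripper is mounted at the origin on the work surface. World frame = base frame: x ahead of the robot, y to its left, z up, the work surface at z = 0. Lengths are in m, angles in rad, forces in N, time in s.
With the tool pointing down it reaches from about 0.15 to 0.775 m from the base axis. Payload 6.1 kg.
Tool frame: the origin (TCP) lies on the mounting face of the last link; the fingertips stand 173 mm ahead of it and the grasp point (between the pads) lies 155 mm ahead of it; z points along the fingers, y is the line along which they close (so a half turn about z gives the same grasp; the last joint's range is limited). The gripper opens to 85 mm and grips with 20 to 120 N. Pads are 22 mm wide; open, the fingers measure 114 mm over their backs; the gripper's body (76 mm by 85 mm) begins 54 mm behind the grasp point. The pads swing forward as they close: fully open they stand 13 mm farther back than shut.
Start: joints at [-1.242, 0.126, -0.04, 1.405, 0, 1.571], TCP at [0.17, -0.497, 0.405] pointing down, gripper open.
Joint ranges: [-2.72, 2.72], [-0.95, 1.95], [-1.27, 1.35], [-1.78, 2.02], [-1.46, 1.47], [-3.14, 3.14]. Speed limits (rad/s): [2.39, 2.39, 3.01, 3.14, 3.14, 3.14].

INTERFACE

Orientations are given as a unit quaternion [x, y, z, w].
In Python, from cell import readout, cams, arm gives the robot as it stands.
- The arm moves only by the shell command python3 -m jog 'ROWS' [FORCE]. ROWS is JSON, a list of rows, each a list of 7 numbers: the shift along the tool's x, y, z in cm, then the turn, a rotation vector about the tool's x, y, z in rad, then the finger opening in cm, from 0 to 8.54. A call has 1 to 20 rows; each row shifts and turns the commanded pose from where the row before left it, along the tool's axes as they then stand; what a row does not reach is not made up. A row lasts 1/12 s, in which the tool goes at most 41.7 mm and 7.16 degrees, less where a joint would pass 70% of its speed; a pose out of reach is approached as far as the arm can. A call is refused whole if a number of a shift passes 4.17 or a number of a turn 0.125, either way. A call with a gripper value outside its range is refused whole. The fingers move at their own pace and stop on an object; FORCE is the grip in N (left out, the last holds). Time passes only in rows, so rows that do not move let the fingers close. It gives the time, the measured TCP pose, the force, the opening and the grip force at its end, in the units of the state.
- readout.read_state(): the state, without advancing time (a new reading comes with each control period).
- cams.snapshot(name): name is "scene" or "top" or "wrist"; returns a dict with "color" (384x512x3 uint8, blue, green, red), "z_map" (384x512 float32, m along the optical axis (not along the pixel's ray), 0 where there is no reading), "camera_matrix" (3x3 intrinsics, pixels), "origin" and "rotation" of the camera in the world. Camera axes: x right, y up, looking along -z (the intrinsics and any distortion apply to the point x, -y, -z); pixel columns grow to the right and rows downward; lengths in m; the calibration is good to about 2 mm. A picture is of the moment at which its call begins.
- arm.sign_off(): hands the job in; it is judged then, once.
The state is a dict: "t": time; "joint_pos": joint angles; "joint_velocities": joint speeds; "tau": joint torques, N m; "ee_pos": TCP position; "tcp_rot": TCP orientation; "ft_force": force on the tool from outside, world axes, zero at the start; "ft_torque": the same for the moment, N m; "opening": finger opening in m; "gripper_force": force on a finger pad.
Only numpy, scipy, OpenCV 4.12 (cv2) and the standard library are available. Lean on these libraries where they do the work, as an engineer would, in place of code of your own. Each camera call takes 0.05 s, during which the arm holds its last target. There are 200 camera calls.

TASK

Swing the rack's keeper bar up and right over to the back, then slide every weld coupon lying on the bench flat into a slot of its own, pushed fully home against the back stop. When all are home, swing the keeper bar down shut in front of them and turn the orange catch in over its end.

Things in the scene. Friction and masses are not known exactly. Their poses are not given: they have to be found in the camera images.
- rack: Coupon rack, fixed; place and yaw vary. x points into the slots, y left, z up; origin on the bench below the plane of the slot mouths, midway across. Base plate 10 mm high: x -75 to 130, y -180 to 240. Green housing x 0 to 112, y +-154, clear cover top z = 54 (yellow lip 58). Four slots in a row, 72 apart, back stop at x = 96: a coupon fully home has its middle at x = 46 and sticks out 4 mm.
- keeper (a joint): Angle (rad) of the keeper: 12 mm steel bar along the rack's y on two side arms, pivot axis along y at rack x = 70, z = 43, radius 85 mm. 0 = shut: bar lies just before the slot mouths (x = -15, z = 43). Grows as it swings up and over to the back; stop at 2.0, past upright. Stiff, stays where left; about 4 to 7 N at the bar moves it. A coupon not fully home blocks it.
- keeper_grip (a point): Middle of the keeper's red round grip, 14 mm thick, 48 mm long along the rack's y, at the right end of the bar (rack y = -202), outside the arm (whose outer face is at rack y = -168). Free all round; moves with the keeper. Shut, it is 43 mm above the bench.
- keeper_axis (a point): The point of the keeper's pivot axis level with the middle of the red grip (rack x = 70, y = -202, z = 43 mm): a point in space, fixed to the rack.
- catch (a joint): Angle (rad) of the orange turn-catch on an upright pivot at the rack's left end. 0 = shut: it points to the rack's -x, over the left end of the shut keeper bar; grows as it swings outwards (to the rack's +y), up to 1.6. Stays where left; about 1 N at the pin turns it.
- catch_pin (a point): Middle of the catch's upright orange pin, 12 mm thick, z = 61 to 95 mm, 65 mm from the catch's pivot; the catch's flat arm, 18 mm wide, lies under it (z = 53 to 61). Moves with the catch.
- catch_axis (a point): Point on the catch's upright pivot axis, at the height of the pin's middle (rack x = 35, y = 197, z = 78 mm).
- slot0 (a point): Middle of the mouth of slot 0 at floor level (rack x = 0, y = -108, z = 35 mm), axes as the rack's. Slot 53 mm wide, 13 high, 96 deep; its sides flare at 45 degrees over the first 9.5 mm. Before it a steel feed tongue, 34 mm wide, top level with the slot floor, runs from x = -65 to 0; beside the tongues is open space down to the base plate for the fingers.
- slot1 (a point): Middle of the mouth of slot 1 at floor level (rack x = 0, y = -36, z = 35 mm), axes as the rack's. Slot 53 mm wide, 13 high, 96 deep; its sides flare at 45 degrees over the first 9.5 mm. Before it a steel feed tongue, 34 mm wide, top level with the slot floor, runs from x = -65 to 0; beside the tongues is open space down to the base plate for the fingers.
- slot2 (a point): Middle of the mouth of slot 2 at floor level (rack x = 0, y = 36, z = 35 mm), axes as the rack's. Slot 53 mm wide, 13 high, 96 deep; its sides flare at 45 degrees over the first 9.5 mm. Before it a steel feed tongue, 34 mm wide, top level with the slot floor, runs from x = -65 to 0; beside the tongues is open space down to the base plate for the fingers.
- slot3 (a point): Middle of the mouth of slot 3 at floor level (rack x = 0, y = 108, z = 35 mm), axes as the rack's. Slot 53 mm wide, 13 high, 96 deep; its sides flare at 45 degrees over the first 9.5 mm. Before it a steel feed tongue, 34 mm wide, top level with the slot floor, runs from x = -65 to 0; beside the tongues is open space down to the base plate for the fingers.
- coupon_steel: Weld test coupon, bare bright steel: flat plate 100 x 50 x 10 mm (its x, y, z) with a thin flat weld bead (1 mm high) across its middle, 0.4 kg or so; origin at the centre of its underside. The same either way round and either face up. Absent (None) in some starts.
- coupon_copper: Weld test coupon, copper: flat plate 100 x 50 x 10 mm (its x, y, z) with a thin flat weld bead (1 mm high) across its middle, 0.4 kg or so; origin at the centre of its underside. The same either way round and either face up. Absent (None) in some starts.
- coupon_aluminium: Weld test coupon, aluminium: flat plate 100 x 50 x 10 mm (its x, y, z) with a thin flat weld bead (1 mm high) across its middle, 0.14 kg or so; origin at the centre of its underside. The same either way round and either face up. Absent (None) in some starts.
- coupon_primed: Weld test coupon, steel primed red: flat plate 100 x 50 x 10 mm (its x, y, z) with a thin flat weld bead (1 mm high) across its middle, 0.4 kg or so; origin at the centre of its underside. The same either way round and either face up. Absent (None) in some starts.
Mind the look-alikes: they are no part of the job. Leave any black look-alike of the coupon_steel alone.

How it is judged:
On the way, in this order (a step that is already met when the one before it is completed fails the run):
1. the keeper bar is swung up, past upright (value of joint keeper above 1.6 rad), for 0.2 s.
2. every coupon is fully home in a slot (x of coupon_steel in the frame of rack between 0.0425 and 0.052 m and z of coupon_steel in the frame of rack between 0.031 and 0.05 m and angle between the x axis of each of coupon_steel, coupon_copper, coupon_aluminium, coupon_primed and the x axis of rack, either way round below 0.1 rad and linear speed of each of coupon_steel, coupon_copper, coupon_aluminium, coupon_primed below 0.02 m/s and x of coupon_copper in the frame of rack between 0.0425 and 0.052 m and z of coupon_copper in the frame of rack between 0.031 and 0.05 m and x of coupon_aluminium in the frame of rack between 0.0425 and 0.052 m and z of coupon_aluminium in the frame of rack between 0.031 and 0.05 m and x of coupon_primed in the frame of rack between 0.0425 and 0.052 m and z of coupon_primed in the frame of rack between 0.031 and 0.05 m), for 0.2 s.
3. the keeper bar is shut in front of the coupons (all of step 2 and value of joint keeper below 0.07 rad), for 0.2 s.
4. the catch is turned in over the shut bar (value of joint keeper below 0.07 rad and value of joint catch below 0.2 rad), for 0.2 s.
At the end, for the whole second after the job is handed in: Every coupon present lies flat in a slot within 3.5 mm of its back stop and at rest, the keeper is shut (within 0.07 rad) and the catch is turned in over it (within 0.2 rad) (all of step 2 and all of step 4); the robot touches nothing.
Of coupon_steel, coupon_copper, coupon_aluminium, coupon_primed only 3 to 4 are there at a start; the rules pass over those that are not, and their reading is None.
At some moment in a run one of coupon_steel, coupon_copper, coupon_aluminium, coupon_primed may be knocked a few centimetres aside while the robot is not near it.
Once in a run the grip may slacken for a moment while it holds something.
It also fails if it takes over 210 s, if anything falls off the work surface, if the arm or the gripper's body presses on something with over 40 N, if the wrist force passes 120 N, or if a joint passes its speed limit or range.

## Working session

There is one attempt and no reset: what is moved stays moved. The work goes in short steps, Python scripts to look and compute and a shell command to move; the robot and the scene stay as the last step left them, time stands still between calls to the robot, and variables do not carry over. Pictures are saved under pics/ and viewed, at most 14 in all, crops included, and the job is handed in when it is done.

```bash
ls; mkdir -p pics; python3 - <<'E'
from cell import readout,cams
import cv2,numpy as np
s=readout.read_state(); print(s)
for n in ("scene","top"):
    d=cams.snapshot(n); cv2.imwrite(f"pics/{n}0.png",d["color"]); np.savez(f"{n}0.npz",**d)
    print(n,d["camera_matrix"],d["origin"],d["rotation"],d.keys())
E
```

```text
pics
{'t': 0.0, 'joint_pos': array([-1.24198343e+00,  1.26382837e-01, -4.06139349e-02,  1.40540838e+00,
       -1.32896884e-05,  1.57079800e+00]), 'joint_velocities': array([ 1.14633136e-04, -7.86226975e-05, -2.51913318e-04,  7.92476654e-04,
       -1.03754660e-03, -1.22330164e-03]), 'tau': array([ 5.03006348e-03, -4.35908604e+01,  3.52926493e+01,  1.74152164e-02,
        3.05790027e-04,  4.78104255e-06]), 'ee_pos': array([ 0.16948765, -0.49674634,  0.40392405]), 'tcp_rot': array([ 9.86515491e-01,  1.63665940e-01, -1.38211322e-04, -7.92476625e-04]), 'ft_force': array([ 0.41738216,  0.13257331, -0.0883708 ]), 'ft_torque': array([0.02173142, 0.0433149 , 0.01885626]), 'gripper_force': 0.0, 'opening': 0.08552013232609414}
scene [[357.87442383   0.         246.59055233]
 [  0.         357.87442383 194.82743621]
 [  0.           0.           1.        ]] [ 0.83401955 -0.5747415   0.64185033] [0.41354776 0.12879343 0.2625177  0.86224994] dict_keys(['color', 'z_map', 'camera_matrix', 'origin', 'rotation'])
top [[430.73619433   0.         250.19452088]
 [  0.         430.73619433 189.93341998]
 [  0.           0.           1.        ]] [ 0.35317137 -0.00383634  1.18226984] [ 0.02358025 -0.02139027 -0.70537     0.70812399] dict_keys(['color', 'z_map', 'camera_matrix', 'origin', 'rotation'])
```

View pics/top0.png

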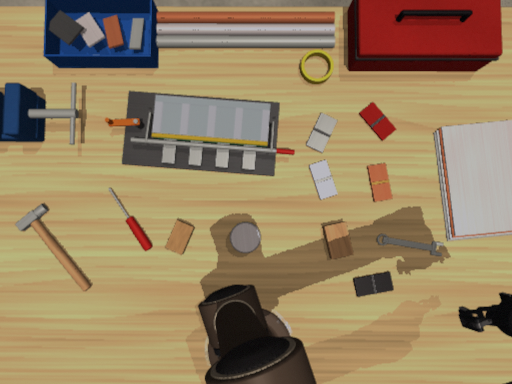

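View pics/scene0.png

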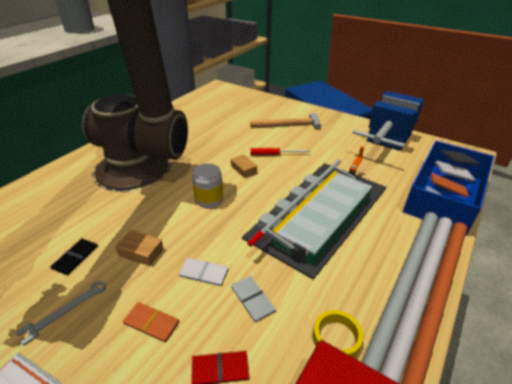

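The top view shows the rack with its bar shut (grip at 285,151, catch open at 124,122). It also shows four coupons: grey (321,132), bright (322,179), red (377,121) and copper (380,182). The black look-alike is at (373,284). The scene view agrees.

```bash
cat > h.py <<'E'
import numpy as np,cv2
from scipy.spatial.transform import Rotation as R
from cell import readout,cams
def ray(d,px,z):
    px=np.atleast_2d(np.asarray(px,float));K=d["camera_matrix"]
    v=np.c_[(px[:,0]-K[0,2])/K[0,0],-(px[:,1]-K[1,2])/K[1,1],-np.ones(len(px))]
    w=R.from_quat(d["rotation"]).apply(v);o=d["origin"]
    return o+w*((z-o[2])/w[:,2])[:,None]
def proj(d,P):
    K=d["camera_matrix"];c=R.from_quat(d["rotation"]).inv().apply(np.atleast_2d(P)-d["origin"])
    return np.c_[K[0,2]-K[0,0]*c[:,0]/c[:,2],K[1,2]+K[1,1]*c[:,1]/c[:,2]]
def rect(d,mask,z):
    """largest blob -> centre, long-axis angle, sizes on the plane z"""
    cs,_=cv2.findContours(mask.astype(np.uint8),cv2.RETR_EXTERNAL,cv2.CHAIN_APPROX_NONE)
    c=max(cs,key=cv2.contourArea)
    p=ray(d,c[:,0,:],z)[:,:2]
    (cx,cy),(w,h),a=cv2.minAreaRect((p*1000).astype(np.float32))
    if w<h: w,h,a=h,w,a+90
    return np.array([cx,cy])/1000,np.radians((a+90)%180-90),(w,h)
def go(xyz,yaw,tip=0.155):
    """tool down, tool x at yaw; shift from the present pose to bring grasp point to xyz (tool axes, cm / rad)"""
    s=readout.read_state();T=R.from_quat(s["tcp_rot"])
    G=R.from_euler('z',yaw)*R.from_euler('x',np.pi)
    tgt=np.array(xyz)-tip*G.apply([0,0,1])
    print("t",round(s["t"],2),"shift cm (present axes)",(100*T.inv().apply(tgt-s["ee_pos"])).round(2),"| in goal axes",(100*G.inv().apply(tgt-s["ee_pos"])).round(2),
      "turn",(T.inv()*G).as_rotvec().round(3),"F",s["ft_force"].round(1),"open",round(s["opening"],4),"grip",round(float(s["gripper_force"]),1))
E
python3 - <<'E'
from h import *
d=dict(np.load("top0.npz"));c=d["color"];h=cv2.cvtColor(c,cv2.COLOR_BGR2HSV)
for n,(u,v) in dict(gray=(321,132),bright=(322,179),red=(377,121),cop=(380,182),black=(373,284)).items():
    print(n,c[v-3:v+4:6,u-6:u+7:6].tolist())
m=np.zeros(c.shape[:2],bool);m[80:185,110:300]=1
dark=(c.max(2)<75)&m
cv2.imwrite("pics/dark.png",dark*255)
print("plate",rect(d,cv2.morphologyEx(dark.astype(np.uint8),cv2.MORPH_OPEN,np.ones((5,5))),.01))
red=(h[...,1]>180)&((h[...,0]<4)|(h[...,0]>174))&m; print("grip",rect(d,red,.043))
org=(h[...,1]>170)&(h[...,0]>4)&(h[...,0]<13)&m;org[:,160:]=0; print("catch",rect(d,org,.061))
yel=(h[...,1]>150)&(h[...,0]>20)&(h[...,0]<32)&m; yel[:,:148]=0;print("lip",rect(d,yel,.058))
# coupons: anything not wood
sub={'gray':(321,132),'bright':(322,179),'red':(377,121),'cop':(380,182)}
for n,(u,v) in sub.items():
    mm=np.zeros_like(m);mm[v-24:v+25,u-24:u+25]=1
    if n in('gray','bright'): k=(h[...,1]<70)&mm
    else: k=(h[...,1]>165)&((h[...,0]<12)|(h[...,0]>170))&mm
    k=cv2.morphologyEx(k.astype(np.uint8),cv2.MORPH_CLOSE,np.ones((7,7)))
    print(n,rect(d,k,.01),rect(d,k,.01)[1]*57.3)
E
```

```text
gray [[[71, 74, 77], [159, 167, 170], [160, 168, 170]], [[159, 167, 170], [161, 169, 172], [71, 73, 76]]]
bright [[[190, 183, 184], [191, 184, 184], [165, 164, 167]], [[177, 180, 182], [191, 184, 184], [191, 184, 184]]]
red [[[26, 30, 146], [24, 29, 142], [53, 56, 128]], [[41, 43, 108], [27, 30, 146], [25, 29, 145]]]
cop [[[68, 102, 182], [68, 104, 181], [63, 103, 170]], [[64, 99, 172], [69, 106, 181], [67, 102, 181]]]
black [[[45, 46, 50], [80, 82, 86], [45, 45, 49]], [[46, 47, 51], [58, 59, 62], [44, 44, 48]]]
plate (array([0.59597461, 0.29232373]), np.float64(-0.06742351563364508), (201.00503540039062, 104.3106918334961))
grip (array([ 0.53005157, -0.09250496]), np.float64(-1.567292531104504), (42.6550407409668, 10.743674278259277))
catch (array([0.60302728, 0.3319765 ]), np.float64(-1.5214944156343717), (76.89447784423828, 17.954914093017578))
lip (array([0.55859882, 0.10911565]), np.float64(1.4967636442840018), (307.1861572265625, 10.005523681640625))
gray (array([ 0.58770544, -0.19452466]), np.float64(-0.4415519755770832), (101.23046875, 51.330360412597656)) -25.300928200566865
bright (array([ 0.45808197, -0.19837256]), np.float64(0.32492276379967083), (101.03620147705078, 52.06870651245117)) 18.61807436572114
red (array([ 0.61983997, -0.34808511]), np.float64(0.6993216011727792), (98.23462677001953, 50.3654899597168)) 40.071127747200244[ WARN:0@0.157] global loadsave.cpp:1063 imwrite_ Unsupported depth image for selected encoder is fallbacked to CV_8U.
Traceback (most recent call last):
  File "h.py", line 15, in rect
    c=max(cs,key=cv2.contourArea)
ValueError: max() iterable argument is empty
```

```bash
python3 - <<'E'
import cv2
c=cv2.imread("pics/top0.png")[80:215,100:400]
cv2.imwrite("pics/crop1.png",cv2.resize(c,None,fx=2.6,fy=2.6,interpolation=cv2.INTER_CUBIC))
E
```

```text
(no output)
```

View pics/crop1.png

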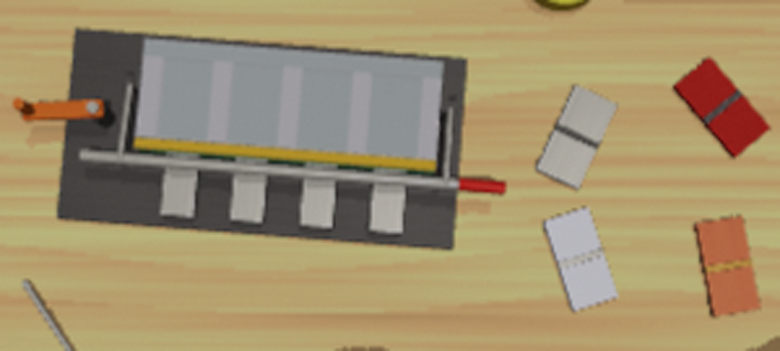

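The crop shows the plate corners at about (77,29), (466,60), (452,248) and (57,217), the yellow lip, four tongues, the red grip at (482,186), and the catch pin at the left end of its arm.

```bash
python3 - <<'E'
from h import *
d=dict(np.load("top0.npz"));c=d["color"];h=cv2.cvtColor(c,cv2.COLOR_BGR2HSV)
px=np.array([[77,29],[466,60],[452,248],[57,217]])/2.6+[100,80]-.3
W=ray(d,px,.01)[:,:2];L=np.array([[.13,.24],[.13,-.18],[-.075,-.18],[-.075,.24]])
Wl=ray(d,np.array([[134.,143],[436,166]])/2.6+[100,80]-.3,.056)
u=L-L.mean(0);w=W-W.mean(0);yaw=np.arctan2((u[:,0]*w[:,1]-u[:,1]*w[:,0]).sum(),(u*w).sum())
r=np.array([[np.cos(yaw),-np.sin(yaw)],[np.sin(yaw),np.cos(yaw)]]);o=W.mean(0)-r@L.mean(0)
print("rack",o,yaw,"res",((W-o)@r-L).round(4).tolist())
print("lip in rack",((Wl[:,:2]-o)@r).round(4).tolist())
# tongue ends, front edge centres
T=ray(d,np.array([[178,217],[247,221],[317,227],[386,233]])/2.6+[100,80]-.3,.035)[:,:2];print("tongue tips",((T-o)@r).round(4).tolist())
G=ray(d,np.array([[482,186.]])/2.6+[100,80]-.3,.043)[:,:2];print("grip",((G-o)@r).round(4).tolist())
m=(h[...,1]>100)&((h[...,0]<12)|(h[...,0]>170));m[:,:355]=0;m[:,405:]=0;m[:155]=0;m[210:]=0
k=cv2.morphologyEx(m.astype(np.uint8),cv2.MORPH_CLOSE,np.ones((7,7)));print("cop",rect(d,k,.01))
np.savez("rack.npz",o=o,yaw=yaw)
E
```

```text
rack [0.55519842 0.10876185] -0.0766136949545603 res [[-0.0014, -0.0024], [-0.0018, 0.0021], [0.002, 0.0014], [0.0013, -0.0011]]
lip in rack [[0.0032, 0.1539], [0.0043, -0.154]]
tongue tips [[-0.0662, 0.1066], [-0.0647, 0.0353], [-0.0651, -0.0372], [-0.0656, -0.1086]]
grip [[-0.0103, -0.2029]]
cop (array([ 0.45108316, -0.35162341]), np.float64(0.17466332022430595), (98.71080017089844, 50.278865814208984))
```

```bash
cat >> h.py <<'E'
_r=np.load("rack.npz") if __import__("os").path.exists("rack.npz") else None
O=np.array([.5547,.1088]);YAW=-.0757
def rk(x,y): # rack mm -> world
    c,s=np.cos(YAW),np.sin(YAW);x,y=x/1000,y/1000
    return O+[c*x-s*y,s*x+c*y]
def gor(x,y,z,dyaw=0,tip=.155): go([*rk(x,y),z/1000],YAW+dyaw,tip)
E
python3 -m jog '[[0,0,0,0,0,-0.117,5],[0,0,0,0,0,-0.117,5],[0,0,0,0,0,-0.117,5],[0,0,0,0,0,-0.117,5],[0,0,0,0,0,-0.117,5],[0,0,0,0,0,-0.117,5],[0,0,0,0,0,-0.117,5],[0,0,0,0,0,-0.117,5],[0,0,0,0,0,-0.117,5],[0,0,0,0,0,-0.117,5]]' 50
python3 -c "
from h import *
gor(-15,-202,130,np.pi/2)"
```

```text
t: 0.93
ee_pos: [0.1695, -0.4968, 0.4042]
tcp_rot: [0.73, 0.683, 0.0, -0.0]
ft_force: [0.2, -0.3, -0.3]
opening: 0.05
gripper_force: 0.0
t 0.93 shift cm (present axes) [42.78 32.74 11.95] | in goal axes [43.1  32.33 11.92] turn [-0.    -0.001  0.009] F [ 0.2 -0.3 -0.3] open 0.05 grip 0.0
```

```bash
python3 -m jog '[[2.4,1.8,0.2,0,0,0,5],[2.4,1.8,0.2,0,0,0,5],[2.4,1.8,0.2,0,0,0,5],[2.4,1.8,0.2,0,0,0,5],[2.4,1.8,0.2,0,0,0,5],[2.4,1.8,0.2,0,0,0,5],[2.4,1.8,0.2,0,0,0,5],[2.4,1.8,0.2,0,0,0,5],[2.4,1.8,0.4,0,0,0,5],[2.4,1.8,0.4,0,0,0,5],[2.4,1.8,0.4,0,0,0,5],[2.4,1.8,0.4,0,0,0,5],[2.4,1.8,0.6,0,0,0,5],[2.4,1.8,0.6,0,0,0,5],[2.4,1.8,0.6,0,0,0,5],[2.4,1.8,0.6,0,0,0,5],[2.4,1.8,0.6,0,0,0,5],[2.4,1.8,0.6,0,0,0.009,5],[0,0,0,0,0,0,5]]'
python3 -c "
from h import *
gor(-15,-202,43,np.pi/2)
d=cams.snapshot('wrist');cv2.imwrite('pics/w1.png',d['color']);print(proj(d,[*rk(-15,-202),.043]))"
```

```text
t: 2.52
ee_pos: [0.526, -0.0862, 0.3346]
tcp_rot: [0.734, 0.679, 0.0, -0.001]
ft_force: [-0.4, -0.1, -0.0]
opening: 0.0501
gripper_force: 0.0
t 2.52 shift cm (present axes) [-0.57 -0.09 13.66] | in goal axes [-0.54 -0.11 13.66] turn [-0.002 -0.002 -0.002] F [-0.4 -0.1 -0. ] open 0.0501 grip 0.0
[[254.05684044 190.81760083]]
```

View pics/w1.png

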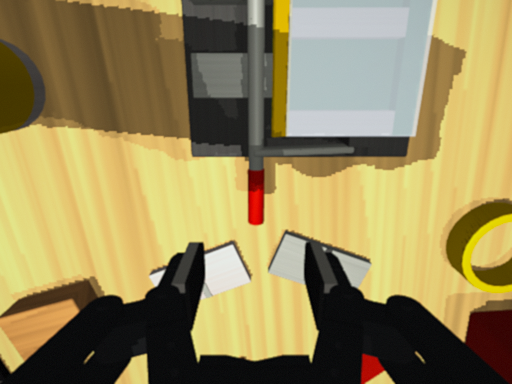

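```bash
python3 -m jog '[[-0.2,0.05,2.7,0,0,0,5],[-0.2,0,2.7,0,0,0,5],[-0.1,0,2.7,0,0,0,5],[0,0,2.7,0,0,0,5],[0,0,2.5,0,0,0,5],[0,0,0,0,0,0,5],[0,0,0,0,0,0,0],[0,0,0,0,0,0,0],[0,0,0,0,0,0,0],[0,0,0,0,0,0,0],[0,0,0,0,0,0,0],[0,0,0,0,0,0,0]]' 45
python3 - <<'E'
from h import *
gor(-15,-202,43,np.pi/2)
s=readout.read_state()
# arc rows: rack dx, dz in cm
t=np.linspace(0,1.85,20);x=-8.5*np.cos(t);z=8.5*np.sin(t)
print([(round(a,2),round(-b,2)) for a,b in zip(np.diff(x),np.diff(z))])
E
```

```text
t: 3.57
ee_pos: [0.5252, -0.0947, 0.2054]
tcp_rot: [0.735, 0.678, 0.001, 0.002]
ft_force: [5.2, -1.7, -0.3]
opening: 0.0124
gripper_force: 43.8
t 3.57 shift cm (present axes) [ 0.31 -0.11  0.74] | in goal axes [ 0.31 -0.1   0.74] turn [ 0.005  0.001 -0.005] F [ 5.2 -1.7 -0.3] open 0.0124 grip 43.8
[(np.float64(0.04), np.float64(-0.83)), (np.float64(0.12), np.float64(-0.82)), (np.float64(0.2), np.float64(-0.8)), (np.float64(0.28), np.float64(-0.78)), (np.float64(0.35), np.float64(-0.75)), (np.float64(0.42), np.float64(-0.71)), (np.float64(0.49), np.float64(-0.67)), (np.float64(0.55), np.float64(-0.62)), (np.float64(0.61), np.float64(-0.56)), (np.float64(0.66), np.float64(-0.5)), (np.float64(0.71), np.float64(-0.43)), (np.float64(0.74), np.float64(-0.36)), (np.float64(0.78), np.float64(-0.29)), (np.float64(0.8), np.float64(-0.21)), (np.float64(0.82), np.float64(-0.13)), (np.float64(0.83), np.float64(-0.05)), (np.float64(0.83), np.float64(0.03)), (np.float64(0.82), np.float64(0.11)), (np.float64(0.81), np.float64(0.19))]
```

```bash
python3 -m jog '[[0,0.04,-0.83,0,0,0,0],[0,0.12,-0.82,0,0,0,0],[0,0.2,-0.8,0,0,0,0],[0,0.28,-0.78,0,0,0,0],[0,0.35,-0.75,0,0,0,0],[0,0.42,-0.71,0,0,0,0],[0,0.49,-0.67,0,0,0,0],[0,0.55,-0.62,0,0,0,0],[0,0.61,-0.56,0,0,0,0]]'
python3 -c "
from h import *
gor(-15,-202,43,np.pi/2)"
```

```text
t: 4.32
ee_pos: [0.5576, -0.0971, 0.265]
tcp_rot: [0.735, 0.678, 0.001, 0.001]
ft_force: [22.0, -1.7, -40.8]
opening: 0.0127
gripper_force: 43.8
t 4.32 shift cm (present axes) [ 0.29 -3.36  6.69] | in goal axes [ 0.31 -3.34  6.7 ] turn [ 0.003 -0.    -0.005] F [ 22.   -1.7 -40.8] open 0.0127 grip 43.8
```

```bash
python3 -m jog '[[0,0.17,0.19,0,0,0,0],[0,0.16,0.18,0,0,0,0],[0,0.66,-0.5,0,0,0,0],[0,0.71,-0.43,0,0,0,0],[0,0,0,0,0,0,0]]'
python3 -c "
from h import *
gor(-15,-202,43,np.pi/2)"
```

```text
t: 4.73
ee_pos: [0.5715, -0.0982, 0.2738]
tcp_rot: [0.735, 0.678, -0.001, -0.001]
ft_force: [3.1, -2.2, -14.8]
opening: 0.0121
gripper_force: 45.7
t 4.73 shift cm (present axes) [ 0.29 -4.72  7.6 ] | in goal axes [ 0.31 -4.74  7.58] turn [-0.003 -0.    -0.005] F [  3.1  -2.2 -14.8] open 0.0121 grip 45.7
```

```bash
python3 -m jog '[[0,0.74,-0.3,0,0,0,0],[0,0.78,-0.24,0,0,0,0],[0,0.8,-0.17,0,0,0,0],[0,0.82,-0.09,0,0,0,0],[0,0.83,-0.02,0,0,0,0],[0,0,0,0,0,0,0]]'
python3 -c "
from h import *
gor(-15,-202,43,np.pi/2)"
```

```text
t: 5.23
ee_pos: [0.6118, -0.1013, 0.2862]
tcp_rot: [0.735, 0.678, 0.001, 0.001]
ft_force: [-2.1, 0.2, 3.9]
opening: 0.012
gripper_force: 44.3
t 5.23 shift cm (present axes) [ 0.27 -8.82  8.79] | in goal axes [ 0.32 -8.79  8.82] turn [ 0.004 -0.    -0.005] F [-2.1  0.2  3.9] open 0.012 grip 44.3
```

```bash
python3 -m jog '[[0,0.83,0.06,0,0,0,0],[0,0.82,0.14,0,0,0,0],[0,0.8,0.22,0,0,0,0],[0,0.3,0.1,0,0,0,0],[0,0,0,0,0,0,0],[0,0,0,0,0,0,0],[0,0,0,0,0,0,5],[0,0,0,0,0,0,5],[0,0,0,0,0,0,5],[0,0,-2.5,0,0,0,5],[0,0,-2.5,0,0,0,5],[0,0,-2.5,0,0,0,5]]'
python3 -c "
from h import *
gor(-15,-202,43,np.pi/2)
d=cams.snapshot('scene');cv2.imwrite('pics/s2.png',d['color'])
for t in (1.6,1.8,1.9,2): print(t,proj(d,[*rk(70-85*np.cos(t),-202),.043+.085*np.sin(t)]))"
```

```text
t: 6.23
ee_pos: [0.6381, -0.1036, 0.3531]
tcp_rot: [0.735, 0.678, -0.0, -0.0]
ft_force: [0.2, -0.1, 0.5]
opening: 0.0499
gripper_force: 0.0
t 6.23 shift cm (present axes) [  0.28 -11.4   15.52] | in goal axes [  0.35 -11.42  15.51] turn [-0.001 -0.    -0.005] F [ 0.2 -0.1  0.5] open 0.0499 grip 0.0
1.6 [[288.37216684 232.44610421]]
1.8 [[295.33899805 236.87076358]]
1.9 [[298.71272179 239.49796939]]
2 [[301.95506169 242.36275683]]
```

View pics/s2.png

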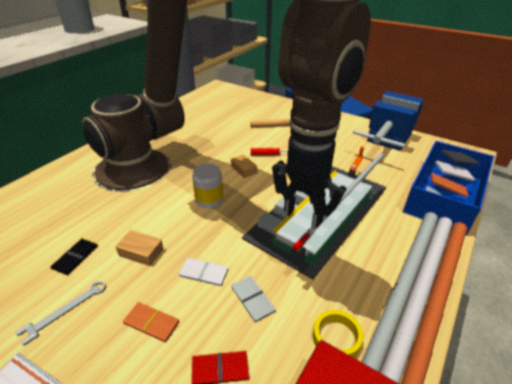

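Keeper's grip is at (299,240), so θ≈1.9 (open). Now the bright coupon first.

```bash
python3 -m jog '[[0,0,-1,0,0,0.117,6.2],[0,0,-1,0,0,0.117,6.2],[0,0,0,0,0,0.117,6.2],[0,0,0,0,0,0.117,6.2],[0,0,0,0,0,0.117,6.2],[0,0,0,0,0,0.117,6.2],[0,0,0,0,0,0.117,6.2],[0,0,0,0,0,0.117,6.2],[0,0,0,0,0,0.117,6.2],[0,0,0,0,0,0.117,6.2]]' 80
python3 -c "
from h import *
go([.458,-.1984,.12],.325)"
```

```text
t: 7.12
ee_pos: [0.6383, -0.1037, 0.3725]
tcp_rot: [0.988, 0.156, 0.0, 0.0]
ft_force: [0.2, 0.1, 0.3]
opening: 0.0619
gripper_force: 0.0
t 7.12 shift cm (present axes) [-20.08   3.44   9.75] | in goal axes [-20.11   3.22   9.75] turn [ 0.    -0.    -0.011] F [0.2 0.1 0.3] open 0.0619 grip 0.0
```

```bash
cat >> h.py <<'E'
def find(d,name,near,z=.01,rad=.09):
    """coupon rect by colour, near a world xy"""
    c=d["color"];h=cv2.cvtColor(c,cv2.COLOR_BGR2HSV)
    if name in("gray","bright"): k=(h[...,1]<70)&(c.max(2)>95)
    elif name=="red": k=(h[...,1]>150)&((h[...,0]<5)|(h[...,0]>172))
    else: k=(h[...,1]>100)&((h[...,0]<12)|(h[...,0]>172))
    v,u=np.mgrid[:c.shape[0],:c.shape[1]]
    P=ray(d,np.c_[u.ravel(),v.ravel()],z)[:,:2]
    k&=(np.hypot(*(P-near).T)<rad).reshape(k.shape)
    k=cv2.morphologyEx(k.astype(np.uint8),cv2.MORPH_CLOSE,np.ones((13,13)))
    k=cv2.morphologyEx(k,cv2.MORPH_OPEN,np.ones((5,5)))
    r=rect(d,k,z);print(name,r[0].round(4),"yaw",round(float(r[1]),3),np.round(r[2],1));return r
E
python3 -m jog '[[-2.5,0.41,0.5,0,0,0,6.2],[-2.5,0.41,0.5,0,0,0,6.2],[-2.5,0.41,1,0,0,0,6.2],[-2.5,0.41,1,0,0,0,6.2],[-2.5,0.41,1,0,0,0,6.2],[-2.5,0.41,1.5,0,0,0,6.2],[-2.5,0.41,1.5,0,0,0,6.2],[-2.5,0.41,1.5,0,0,-0.011,6.2],[0,0,0,0,0,0,6.2]]'
python3 -c "
from h import *
d=cams.snapshot('wrist');cv2.imwrite('pics/w3.png',d['color'])
r=find(d,'bright',[.458,-.1984])
go([*r[0],.018],r[1])
t=cams.snapshot('top')
find(t,'bright',[.458,-.1984])"
```

```text
t: 7.87
ee_pos: [0.4545, -0.1982, 0.2846]
tcp_rot: [0.987, 0.163, -0.003, -0.001]
ft_force: [-0.1, -0.6, 0.2]
opening: 0.0622
gripper_force: 0.0
bright [ 0.4573 -0.1987] yaw 0.319 [100.   49.8]
t 7.92 shift cm (present axes) [ 0.08  0.12 11.32] | in goal axes [ 0.06  0.1  11.32] turn [-0.002  0.002  0.009] F [ 0.2  0.4 -0.1] open 0.0619 grip 0.0
bright [ 0.4759 -0.1898] yaw 0.18 [141.4  49.4]
```

View pics/w3.png

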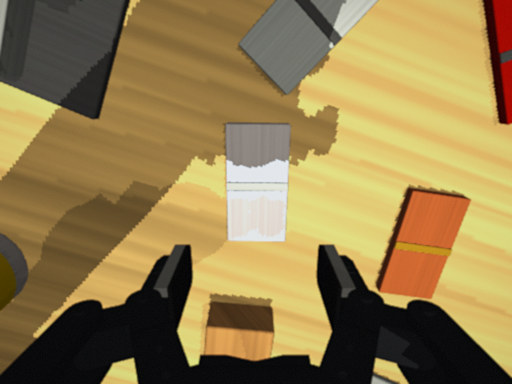

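The wrist view shows the bright coupon between the fingers, centred at (258,182) and upright in the image; its measured size is 100 × 49.8 mm, so the estimate is good.

```bash
python3 -m jog '[[0.08,0.12,2.5,0,0,0.009,6.2],[0,0,2.5,0,0,0,6.2],[0,0,2.5,0,0,0,6.2],[0,0,2,0,0,0,6.2],[0,0,1.0,0,0,0,6.2],[0,0,0.5,0,0,0,6.2],[0,0,0.3,0,0,0,6.2],[0,0,0,0,0,0,6.2]]'
python3 -c "
from h import *
go([.4573,-.1987,.018],.319)"
```

```text
t: 8.63
ee_pos: [0.4606, -0.1985, 0.1752]
tcp_rot: [0.987, 0.16, 0.0, 0.0]
ft_force: [0.3, 0.6, -0.0]
opening: 0.0616
gripper_force: 0.0
t 8.63 shift cm (present axes) [-0.32 -0.09  0.22] | in goal axes [-0.32 -0.09  0.22] turn [ 0.001 -0.001  0.003] F [ 0.3  0.6 -0. ] open 0.0616 grip 0.0
```

```bash
python3 -m jog '[[-0.3,-0.1,0.2,0,0,0,6.2],[0,0,0,0,0,0,6.2],[0,0,0,0,0,0,3],[0,0,0,0,0,0,3],[0,0,0,0,0,0,3],[0,0,0,0,0,0,3]]' 80
python3 -c "
from h import *
go([.4573,-.1987,.018],.319)"
```

```text
t: 9.13
ee_pos: [0.4569, -0.1986, 0.1741]
tcp_rot: [0.987, 0.16, 0.001, 0.0]
ft_force: [-1.4, 1.0, 7.0]
opening: 0.0473
gripper_force: 82.1
t 9.13 shift cm (present axes) [0.04 0.02 0.11] | in goal axes [0.04 0.02 0.11] turn [ 0.001 -0.001  0.003] F [-1.4  1.   7. ] open 0.0473 grip 82.1
```

```bash
python3 -m jog '[[0,0,-2,0,0,0,3],[0,0,-2.5,0,0,0,3],[0,0,-2.5,0,0,0,3],[0,0,-2.5,0,0,0.1,3],[0,0,0,0,0,0.1,3],[0,0,0,0,0,0.1,3],[0,0,0,0,0,0.098,3],[0,0,0,0,0,0,3]]' 80
python3 -c "
from h import *
gor(-75,-36,85)"
```

```text
t: 9.8
ee_pos: [0.4566, -0.1985, 0.2682]
tcp_rot: [0.999, -0.039, 0.0, 0.0]
ft_force: [0.3, 0.3, -0.9]
opening: 0.0473
gripper_force: 83.2
t 9.8 shift cm (present axes) [ -0.13 -27.79   2.81] | in goal axes [ -0.04 -27.79   2.82] turn [ 0.    -0.001 -0.003] F [ 0.3  0.3 -0.9] open 0.0473 grip 83.2
```

```bash
python3 -m jog '[[0,-2.78,0,0,0,0,3],[0,-2.78,0,0,0,0,3],[0,-2.78,0,0,0,0,3],[0,-2.78,0,0,0,0,3],[0,-2.78,0,0,0,0,3],[0,-2.78,0,0,0,0,3],[0,-2.78,0,0,0,0,3],[0,-2.78,0.8,0,0,0,3],[0,-2.78,1,0,0,0,3],[-0.1,-2.78,1,0,0,0,3],[0,0,0,0,0,0,3],[0,0,0,0,0,0,3]]'
python3 -c "
from h import *
gor(-66,-36,55.5)
d=cams.snapshot('wrist');cv2.imwrite('pics/w4.png',d['color'])
for x,y,z in ((-65,-36,35),(0,-36,35),(3,-36,58),(-65,-108,35)): print(proj(d,[*rk(x,y),z/1000]).round(1))"
```

```text
t: 10.8
ee_pos: [0.4712, 0.0087, 0.2404]
tcp_rot: [1.0, 0.004, -0.002, -0.024]
ft_force: [0.2, -0.5, -0.7]
opening: 0.0471
gripper_force: 83.2
t 10.8 shift cm (present axes) [ 1.56 -6.76  3.32] | in goal axes [ 0.97 -7.02  2.99] turn [-0.048  0.005  0.083] F [ 0.2 -0.5 -0.7] open 0.0471 grip 83.2
[[154.2 198.8]]
[[151.7  84.2]]
[[133.6  77.6]]
[[274.5 210.4]]
```

View pics/w4.png

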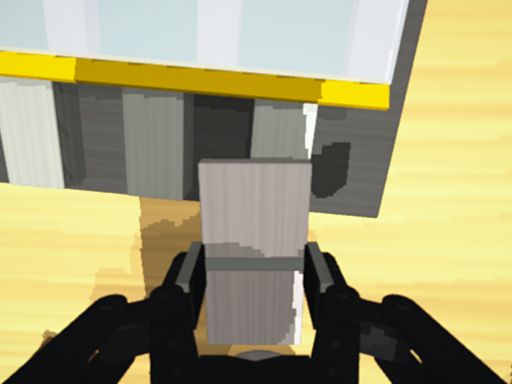

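The image shows the coupon in the fingers, centred at (255,252), to the right of slot 1's tongue at (155,140). The move fell short by 7 cm and the tool tilted slightly, so I'll correct that, more slowly.

```bash
python3 -c "
from h import *
s=readout.read_state();print(s['joint_pos'].round(3))"
python3 -m jog '[[0,0,0,-0.024,0.0025,0.042,3],[0,0,0,-0.024,0.0025,0.041,3],[0.2,-1.2,0,0,0,0,3],[0.2,-1.2,0,0,0,0,3],[0.2,-1.2,0,0,0,0,3],[0.2,-1.2,0,0,0,0,3],[0,-1.2,0,0,0,0,3],[0,-1,0,0,0,0,3],[0,0,0,0,0,0,3]]'
python3 -c "
from h import *
gor(-66,-36,55.5)"
```

```text
[ 0.005  0.081 -0.454  1.037  0.048  3.14 ]
t: 11.6
ee_pos: [0.4802, 0.0094, 0.2437]
tcp_rot: [1.0, 0.004, 0.001, -0.025]
ft_force: [-0.1, -0.7, -1.1]
opening: 0.0471
gripper_force: 83.2
t 11.6 shift cm (present axes) [ 0.65 -6.67  3.66] | in goal axes [ 0.08 -6.87  3.32] turn [-0.049  0.     0.084] F [-0.1 -0.7 -1.1] open 0.0471 grip 83.2
```

Joint 6 is at its limit, so I'll use the half-turned grasp orientation.

```bash

python3 -m jog '[[-1,0,-1,0,0,-0.12,3],[-1,0,-1,0,0,-0.12,3],[0,0,-1,0,0,-0.12,3],[0,0,0,0,0,-0.12,3],[0,0,0,0,0,-0.12,3],[0,0,0,0,0,-0.12,3],[0,0,0,0,0,-0.12,3],[0,0,0,0,0,-0.12,3],[0,0,0,0,0,-0.12,3],[0,0,0,0,0,-0.12,3],[0,0,0,0,0,-0.12,3],[0,0,0,0,0,-0.12,3],[0,0,0,0,0,-0.12,3],[0,0,0,0,0,-0.12,3],[0,0,0,0,0,-0.12,3],[0,0,0,0,0,-0.12,3],[0,0,0,0,0,-0.12,3],[0,0,0,0,0,-0.12,3],[0,0,0,0,0,-0.12,3],[0,0,0,0,0,-0.12,3]]'
python3 -c "
from h import *
gor(-66,-36,85,np.pi)"
```

```text
t: 13.27
ee_pos: [0.46, 0.0058, 0.2735]
tcp_rot: [0.356, 0.934, 0.023, -0.008]
ft_force: [-0.7, 1.2, -2.4]
opening: 0.0475
gripper_force: 83.2
t 13.27 shift cm (present axes) [2.74 6.98 3.7 ] | in goal axes [-2.06  7.38  3.35] turn [ 0.046 -0.018 -0.653] F [-0.7  1.2 -2.4] open 0.0475 grip 83.2
```

```bash

python3 -m jog '[[0,0,0,0.008,-0.003,-0.109,3],[0,0,0,0.008,-0.003,-0.109,3],[0,0,0,0.008,-0.003,-0.109,3],[0,0,0,0.008,-0.003,-0.109,3],[0,0,0,0.008,-0.003,-0.109,3],[0,0,0,0.008,-0.003,-0.109,3],[-0.4,1.5,0.5,0,0,0,3],[-0.4,1.5,0.5,0,0,0,3],[-0.4,1.5,0.5,0,0,0,3],[-0.4,1.5,0.5,0,0,0,3],[-0.4,1.4,0.5,0,0,0,3],[0,0,0,0,0,0,3]]'
python3 -c "
from h import *
gor(-66,-36,55.5,np.pi)"
```

```text
t: 14.27
ee_pos: [0.4864, 0.0795, 0.2475]
tcp_rot: [0.039, 0.999, -0.001, -0.001]
ft_force: [-0.5, -0.3, -1.2]
opening: 0.0472
gripper_force: 83.2
t 14.27 shift cm (present axes) [ 0.01 -0.16  3.7 ] | in goal axes [ 0.01 -0.16  3.7 ] turn [-0.001 -0.002 -0.003] F [-0.5 -0.3 -1.2] open 0.0472 grip 83.2
```

```bash

python3 -m jog '[[0,-0.15,1,0,0,-0.003,3],[0,0,1,0,0,0,3],[0,0,1,0,0,0,3],[0,0,0.6,0,0,0,3],[0,0,0,0,0,0,3]]'
python3 -c "
from h import *
gor(-66,-36,55.5,np.pi)
d=cams.snapshot('wrist');cv2.imwrite('pics/w5.png',d['color'])
for x,y,z in ((-16,-61,46),(-16,-11,46),(0,-36,35),(3,-154,58),(3,154,58)): print(proj(d,[*rk(x,y),z/1000]).round(1))"
```

```text
t: 14.68
ee_pos: [0.4849, 0.0756, 0.2105]
tcp_rot: [0.039, 0.999, -0.001, -0.002]
ft_force: [-0.1, -0.9, -1.4]
opening: 0.0475
gripper_force: 83.2
t 14.68 shift cm (present axes) [-0.1   0.24 -0.01] | in goal axes [-0.11  0.24 -0.  ] turn [-0.002 -0.004 -0.003] F [-0.1 -0.9 -1.4] open 0.0475 grip 83.2
[[214.  350.4]]
[[307.5 350.3]]
[[260.3 356.9]]
[[ 33.6 397.8]]
[[628.9 397.5]]
```

View pics/w5.png

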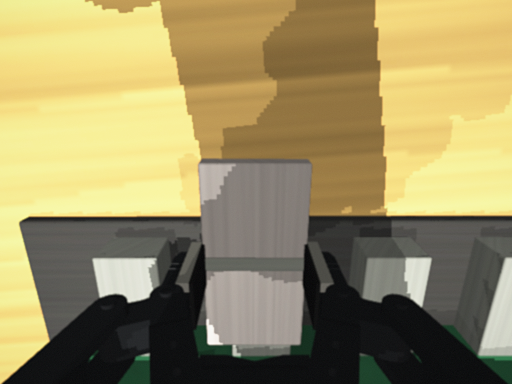

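The image, looking back from the rack, shows the coupon at (255,252) between tongue 0 (≈130,240) and tongue 2 (≈388,238). It sits a few px left of the middle.

```bash

python3 -c "
from h import *
d=cams.snapshot('wrist')
for y in (-108-17,-108+17,36-17,36+17): print(y,proj(d,[*rk(-65,y),.035]).round(1))
cv2.imwrite('pics/c5.png',cv2.resize(d['color'][220:380,60:480],None,fx=1.9,fy=1.9))"
```

```text
-125 [[ 89.6 257.5]]
-91 [[154.7 257.4]]
19 [[365.9 257. ]]
53 [[431.4 256.9]]
```

View pics/c5.png

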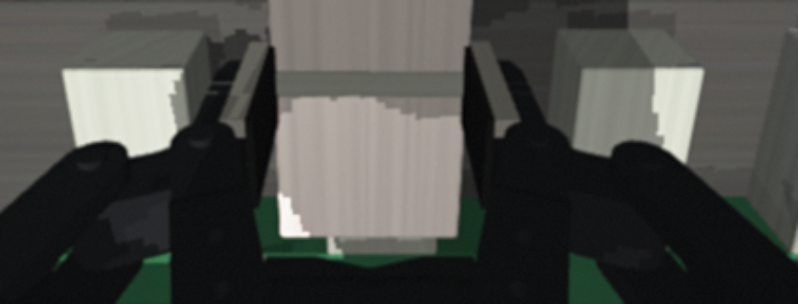

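```bash

python3 -m jog '[[0,0.28,0,0,0,0,3],[0,0,0,0,0,0,3],[-0.7,0,0,0,0,0,3],[-0.7,0,0,0,0,0,3],[-0.7,0,0,0,0,0,3],[-0.7,0,0,0,0,0,3],[0,0,0,0,0,0,3]]'
python3 -c "
from h import *
gor(-18,-36,55.5,np.pi)"
```

```text
t: 15.37
ee_pos: [0.5149, 0.0767, 0.2119]
tcp_rot: [0.039, 0.999, -0.001, -0.001]
ft_force: [0.1, 0.4, -1.7]
opening: 0.0473
gripper_force: 83.2
t 15.37 shift cm (present axes) [-1.92 -0.09  0.13] | in goal axes [-1.92 -0.1   0.14] turn [-0.002 -0.002 -0.003] F [ 0.1  0.4 -1.7] open 0.0473 grip 83.2
```

```bash

python3 -m jog '[[0,-0.05,0.15,0,0,0,3],[-0.65,0,0,0,0,0,3],[-0.65,0,0,0,0,0,3],[-0.6,0,0,0,0,0,3],[0,0,0.1,0,0,0,3],[0,0,0,0,0,0,3]]'
python3 -c "
from h import *
gor(-18,-36,55.5,np.pi)"
```

```text
t: 15.87
ee_pos: [0.5334, 0.0748, 0.2097]
tcp_rot: [0.039, 0.999, -0.001, -0.0]
ft_force: [0.2, -0.4, -1.3]
opening: 0.0474
gripper_force: 83.2
t 15.87 shift cm (present axes) [-0.06 -0.05 -0.08] | in goal axes [-0.06 -0.05 -0.08] turn [-0.002 -0.001 -0.003] F [ 0.2 -0.4 -1.3] open 0.0474 grip 83.2
```

```bash

python3 -m jog '[[0,0,0,0,0,0,6.2],[0,0,0,0,0,0,6.2],[0,0,0,0,0,0,6.2],[0,0,-1.5,0,0,0,6.2],[0,0,-2,0,0,0,6.2],[1,0,-1,0,0,0,2],[2,0,0,0,0,0,0],[2,0,0,0,0,0,0],[2,0,0,0,0,0,0],[0.5,0,0,0,0,0,0],[0,0,0,0,0,0,0],[0,0,1,0,0,0,0],[0,0,1,0,0,0,0],[0,0,0,0,0,0,0]]' 30
python3 -c "
from h import *
gor(-95,-36,60,np.pi)"
```

```text
t: 17.03
ee_pos: [0.4581, 0.0806, 0.2324]
tcp_rot: [0.039, 0.999, -0.001, -0.002]
ft_force: [0.5, -0.5, -0.4]
opening: 0.0
gripper_force: 0.0
t 17.03 shift cm (present axes) [ 0.07 -0.05  1.74] | in goal axes [ 0.08 -0.06  1.74] turn [-0.002 -0.004 -0.003] F [ 0.5 -0.5 -0.4] open 0.0 grip 0.0
```

```bash

python3 -m jog '[[0,0,0.9,0,0,0,0],[0,0,0.8,0,0,0,0],[0,0,0,0,0,0,0],[-1,0,0,0,0,0,0],[-0.7,0,0,0,0,0,0],[-0.7,0,0,0,0,0,0],[-0.7,0,0,0,0,0,0],[-0.7,0,0,0,0,0,0],[-0.7,0,0,0,0,0,0],[-0.7,0,0,0,0,0,0],[-0.7,0,0,0,0,0,0],[-0.7,0,0,0,0,0,0],[-0.5,0,0,0,0,0,0],[0,0,0,0,0,0,0]]' 30
python3 -c "
from h import *
gor(-15,-36,60,np.pi)"
```

```text
t: 18.2
ee_pos: [0.5301, 0.0751, 0.218]
tcp_rot: [0.039, 0.999, -0.001, 0.0]
ft_force: [-1.1, 0.0, -0.6]
opening: -0.0001
gripper_force: 0.2
t 18.2 shift cm (present axes) [-0.69 -0.05  0.3 ] | in goal axes [-0.69 -0.05  0.3 ] turn [-0.002  0.    -0.003] F [-1.1  0.  -0.6] open -0.0001 grip 0.2
```

```bash

python3 -m jog '[[0,0,0.25,0,0,0,0],[-0.3,0,0,0,0,0,0],[-0.3,0,0,0,0,0,0],[-0.2,0,0,0,0,0,0],[-0.1,0,0,0,0,0,0],[0,0,0,0,0,0,0]]' 30
python3 -c "
from h import *
gor(-15,-36,60,np.pi)"
```

```text
t: 18.7
ee_pos: [0.5369, 0.0746, 0.217]
tcp_rot: [0.039, 0.999, -0.0, -0.001]
ft_force: [-10.7, 0.8, 17.0]
opening: -0.0003
gripper_force: 9.5
t 18.7 shift cm (present axes) [-0.01 -0.06  0.2 ] | in goal axes [-0.01 -0.06  0.2 ] turn [-0.001 -0.002 -0.002] F [-10.7   0.8  17. ] open -0.0003 grip 9.5
```

```bash
python3 -c "
from h import *
d=cams.snapshot('scene');p=proj(d,[*rk(-15,-36),.04])[0].astype(int);print(p,proj(d,[*rk(-4,-36),.045]))
c=d['color'][p[1]-50:p[1]+40,p[0]-60:p[0]+60];cv2.imwrite('pics/s6.png',cv2.resize(c,None,fx=6,fy=6,interpolation=cv2.INTER_CUBIC))"
```

```text
[292 206] [[296.6363181  206.52899262]]
```

View pics/s6.png

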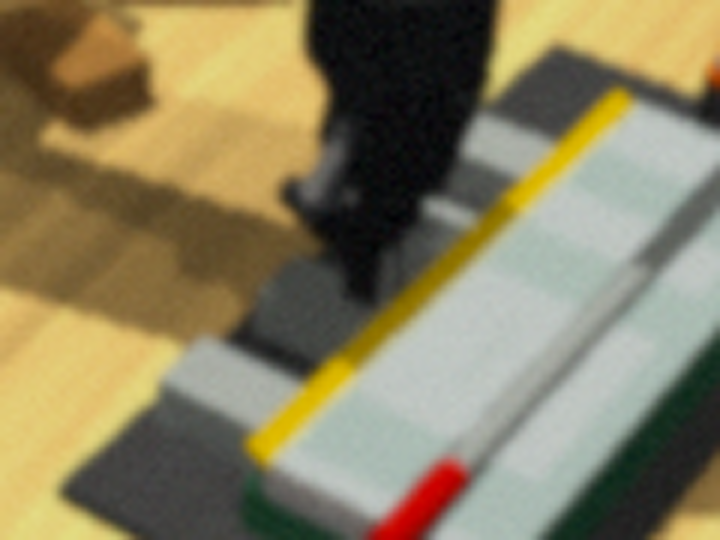

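The crop shows the fingertips at the mouth of slot 1, with the tongue in shadow behind them. It can't tell whether the coupon is home, so I'll lift off and look with the wrist camera.

```bash

python3 -m jog '[[0.5,0,-1,0,0,0,0],[2,0,-2.5,0,0,0,0],[2.5,0,-2.5,0,0,0,0],[2.5,0,-1,0,0,0,0],[2,0,0,0,0,0,0],[0,0,0,0,0,0,4]]' 30
python3 -c "
from h import *
d=cams.snapshot('wrist');cv2.imwrite('pics/w6.png',d['color'])
for x,y,z in ((-4,-61,45),(-4,-11,45),(-65,-36,35)): print(proj(d,[*rk(x,y),z/1000]).round(1))
d=cams.snapshot('top');print(proj(d,[*rk(-4,-36),.045]).round(1));p=proj(d,[*rk(-4,-36),.045])[0].astype(int)
cv2.imwrite('pics/t6.png',cv2.resize(d['color'][p[1]-40:p[1]+40,p[0]-60:p[0]+60],None,fx=6,fy=6,interpolation=cv2.INTER_CUBIC))"
```

```text
t: 19.25
ee_pos: [0.4404, 0.082, 0.2865]
tcp_rot: [0.039, 0.999, -0.001, -0.0]
ft_force: [-0.1, 0.7, -0.9]
opening: 0.0108
gripper_force: 0.0
[[224.2 329.1]]
[[284.9 329. ]]
[[254.5 257.6]]
[[222.8 144. ]]
```

View pics/w6.png

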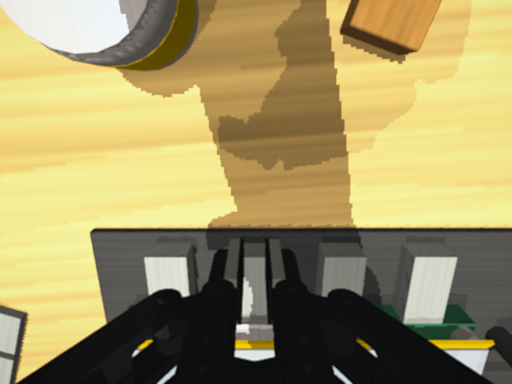

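The wrist view shows tongue 1 at (255,285) and a pale edge near row 325, close to the expected home edge at row 329. I'll read it numerically.

```bash
python3 -c "
import cv2
c=cv2.imread('pics/w6.png')
for r in range(312,352,1): print(r,c[r,[240,250,256,262]].tolist())
from h import *
d=cams.snapshot('wrist')
for x,z in ((-4,45),(-4,35),(-10,45),(-10,35),(0,58),(6,58)): print(x,z,proj(d,[*rk(x,-36),z/1000]).round(1))"
```

```text
312 [[24, 24, 25], [155, 167, 163], [123, 133, 130], [123, 132, 130]]
313 [[22, 24, 23], [133, 144, 141], [120, 128, 127], [124, 132, 130]]
314 [[24, 26, 25], [115, 124, 121], [110, 119, 117], [120, 130, 127]]
315 [[27, 29, 29], [104, 112, 109], [96, 102, 101], [102, 111, 109]]
316 [[24, 25, 26], [94, 102, 100], [86, 93, 92], [88, 94, 94]]
317 [[21, 20, 21], [86, 91, 93], [81, 87, 89], [81, 86, 90]]
318 [[21, 21, 21], [85, 89, 94], [83, 86, 91], [82, 86, 91]]
319 [[21, 22, 23], [88, 92, 96], [81, 86, 90], [81, 85, 89]]
320 [[25, 26, 26], [84, 88, 93], [82, 83, 89], [83, 86, 91]]
321 [[25, 26, 27], [84, 88, 94], [82, 85, 89], [84, 87, 93]]
322 [[17, 19, 19], [81, 84, 90], [80, 83, 88], [83, 87, 93]]
323 [[42, 45, 47], [88, 92, 98], [88, 91, 96], [88, 92, 97]]
324 [[134, 141, 148], [115, 120, 127], [116, 121, 129], [114, 119, 125]]
325 [[220, 229, 239], [140, 147, 154], [145, 150, 159], [140, 146, 154]]
326 [[238, 242, 247], [150, 156, 164], [154, 160, 169], [149, 154, 162]]
327 [[237, 241, 245], [145, 151, 160], [151, 156, 165], [150, 156, 164]]
328 [[235, 239, 243], [124, 129, 136], 
[... 1080 characters left out ...]
144], [0, 116, 145]]
344 [[0, 201, 234], [0, 140, 175], [0, 128, 159], [0, 126, 158]]
345 [[0, 210, 239], [0, 173, 211], [0, 131, 165], [0, 132, 165]]
346 [[0, 211, 241], [0, 189, 230], [0, 134, 167], [0, 132, 166]]
347 [[0, 203, 239], [0, 194, 234], [0, 131, 162], [0, 130, 161]]
348 [[48, 159, 191], [48, 156, 186], [55, 122, 143], [56, 122, 144]]
349 [[123, 139, 148], [124, 142, 151], [126, 140, 146], [124, 140, 146]]
350 [[195, 190, 187], [195, 192, 189], [196, 194, 190], [194, 193, 190]]
351 [[229, 225, 220], [227, 224, 219], [229, 225, 221], [229, 225, 221]]
-4 45 [[254.3 326.7]]
-4 35 [[254.3 318.2]]
-10 45 [[254.3 320.8]]
-10 35 [[254.3 312.3]]
0 58 [[254.3 343. ]]
6 58 [[254.3 349. ]]
```

```bash

python3 -m jog '[[-2.2,0,1.3,0,0,0,0],[-2.2,0,1.3,0,0,0,0],[-2,0,1.3,0,0,0,0],[0,0,1.3,0,0,0,0],[0,0,0.6,0,0,0,0],[0,0,0,0,0,0,0]]' 30
python3 -c "
from h import *
gor(-45,-36,60,np.pi)
s=readout.read_state();print(s['joint_pos'].round(3))
d=dict(np.load('top0.npz'))"
```

```text
t: 19.9
ee_pos: [0.5069, 0.0766, 0.2251]
tcp_rot: [0.039, 0.999, -0.001, -0.002]
ft_force: [-0.9, -0.3, -0.5]
opening: -0.0001
gripper_force: 0.0
t 19.9 shift cm (present axes) [-0.03 -0.03  1.01] | in goal axes [-0.03 -0.03  1.01] turn [-0.003 -0.005 -0.003] F [-0.9 -0.3 -0.5] open -0.0001 grip 0.0
[ 0.15   0.169 -0.391  1.017 -0.002  0.229]
```

```bash

python3 -m jog '[[0,0,0.4,0,0,0,0],[0,0,0.3,0,0,0,0],[0,0,0.2,0,0,0,0],[0,0,0,0,0,0,0]]' 30
python3 -m jog '[[0,0,0.2,0,0,0,0],[0,0,0,0,0,0,0]]' 30
python3 -m jog '[[0,0,0.2,0,0,0,0],[0,0,0,0,0,0,0]]' 30
```

```text
t: 20.23
ee_pos: [0.5068, 0.0769, 0.2185]
tcp_rot: [0.039, 0.999, -0.001, -0.0]
ft_force: [0.2, 1.2, -0.4]
opening: 0.0001
gripper_force: 0.0
t: 20.4
ee_pos: [0.507, 0.0769, 0.2166]
tcp_rot: [0.039, 0.999, -0.001, -0.0]
ft_force: [0.1, 1.1, 0.7]
opening: -0.0001
gripper_force: 0.0
t: 20.57
ee_pos: [0.5069, 0.0769, 0.2143]
tcp_rot: [0.039, 0.999, -0.001, -0.0]
ft_force: [0.2, 0.2, -0.1]
opening: 0.0001
gripper_force: 0.0
```

```bash

python3 -m jog '[[0,0,0.3,0,0,0,0],[-0.5,0,0,0,0,0,0],[-0.5,0,0,0,0,0,0],[-0.5,0,0,0,0,0,0],[-0.5,0,0,0,0,0,0],[-0.3,0,0,0,0,0,0],[-0.2,0,0,0,0,0,0],[0,0,0,0,0,0,0]]' 30
python3 -c "
from h import *
gor(-15,-36,57,np.pi)"
```

```text
t: 21.23
ee_pos: [0.5325, 0.0749, 0.2113]
tcp_rot: [0.039, 0.999, -0.001, -0.0]
ft_force: [0.6, 0.2, -0.3]
opening: -0.0001
gripper_force: 0.0
t 21.23 shift cm (present axes) [-0.46 -0.05 -0.07] | in goal axes [-0.46 -0.05 -0.07] turn [-0.002 -0.001 -0.003] F [ 0.6  0.2 -0.3] open -0.0001 grip 0.0
```

```bash

python3 -m jog '[[-0.2,0,0,0,0,0,0],[-0.2,0,0,0,0,0,0],[-0.2,0,0,0,0,0,0],[0,0,0,0,0,0,0]]' 30
python3 -m jog '[[-0.15,0,0,0,0,0,0],[-0.15,0,0,0,0,0,0],[0,0,0,0,0,0,0]]' 30
python3 -c "
from h import *
gor(-15,-36,57,np.pi)"
```

```text
t: 21.57
ee_pos: [0.5378, 0.0744, 0.2112]
tcp_rot: [0.039, 0.999, -0.001, -0.001]
ft_force: [-1.7, -0.2, -0.2]
opening: -0.0003
gripper_force: 0.7
t: 21.82
ee_pos: [0.5388, 0.0743, 0.211]
tcp_rot: [0.039, 0.999, -0.001, -0.003]
ft_force: [-10.7, 1.3, 7.4]
opening: -0.0001
gripper_force: 5.5
t 21.82 shift cm (present axes) [ 0.18 -0.04 -0.1 ] | in goal axes [ 0.18 -0.04 -0.1 ] turn [-0.002 -0.007 -0.002] F [-10.7   1.3   7.4] open -0.0001 grip 5.5
```

```bash

python3 -m jog '[[-0.2,0,0,0,0,0,0],[0,0,0,0,0,0,0]]' 30
python3 -m jog '[[1,0,0,0,0,0,0],[1,0,-2,0,0,0,0],[1,0,-3,0,0,0,0],[0,0,-3,0,0,0,4],[0,0,-1,0,0,0,6.2],[0,0,0,0,0,0,6.2]]' 30
python3 -c "
from h import *
d=cams.snapshot('top')
for n,p in dict(gray=(.5877,-.1945),red=(.6198,-.348),cop=(.451,-.3516)).items(): r=find(d,n,p)
go([.5877,-.1945,.11],-.4415+np.pi);s=readout.read_state();print(s['joint_pos'].round(2))"
```

```text
t: 21.98
ee_pos: [0.5395, 0.0742, 0.2109]
tcp_rot: [0.039, 0.999, -0.001, -0.005]
ft_force: [-17.5, 1.2, 11.3]
opening: -0.0001
gripper_force: 8.6
t: 22.48
ee_pos: [0.5141, 0.0767, 0.3048]
tcp_rot: [0.039, 0.999, -0.0, 0.003]
ft_force: [0.8, -0.1, 0.2]
opening: 0.0357
gripper_force: 0.0
gray [ 0.5875 -0.1945] yaw -0.444 [101.2  51.3]
red [ 0.6196 -0.3479] yaw 0.694 [97.1 50. ]
cop [ 0.4512 -0.3514] yaw 0.167 [98.2 50. ]
t 22.53 shift cm (present axes) [ -9.48 -26.45   3.82] | in goal axes [-18.28 -21.35   3.77] turn [-0.     0.003  0.363] F [-0.8 -0.3  0.5] open 0.0434 grip 0.0
[ 0.15  0.13 -0.25  1.18 -0.    0.23]
```

```bash

python3 -m jog '[[0,0,0,0,0,0.121,6.2],[0,0,0,0,0,0.121,6.2],[0,0,0,0,0,0.121,6.2],[-1.53,-1.78,0,0,0,0,6.2],[-1.53,-1.78,0,0,0,0,6.2],[-1.53,-1.78,0,0,0,0,6.2],[-1.53,-1.78,0,0,0,0,6.2],[-1.53,-1.78,0,0,0,0,6.2],[-1.53,-1.78,0,0,0,0,6.2],[-1.53,-1.78,0,0,0,0,6.2],[-1.53,-1.78,0,0,0,0,6.2],[-1.53,-1.78,0.8,0,0,0,6.2],[-1.53,-1.78,1,0,0,0,6.2],[-1.53,-1.78,1,0,0,0,6.2],[-1.53,-1.78,1,0,0,0,6.2],[0,0,0,0,0,0,6.2]]' 80
python3 -c "
from h import *
d=cams.snapshot('wrist')
r=find(d,'gray',[.5877,-.1945])
go([*r[0],.0185],r[1]+np.pi)"
```

```text
t: 23.87
ee_pos: [0.5877, -0.1982, 0.2588]
tcp_rot: [0.22, 0.975, -0.001, -0.003]
ft_force: [0.1, -0.5, -0.5]
opening: 0.0621
gripper_force: 0.0
gray [ 0.5858 -0.1952] yaw -0.443 [98.9 49.3]
t 23.92 shift cm (present axes) [0.16 0.08 8.63] | in goal axes [0.21 0.06 8.63] turn [-0.003 -0.005 -0.001] F [-0.3 -0.1  0.4] open 0.0624 grip 0.0
```

```bash

python3 -m jog '[[0.2,0.08,2,0,0,0,6.2],[0,0,2,0,0,0,6.2],[0,0,2,0,0,0,6.2],[0,0,1.4,0,0,0,6.2],[0,0,0.8,0,0,0,6.2],[0,0,0.3,0,0,0,6.2],[0,0,0,0,0,0,6.2]]' 80
python3 -c "
from h import *
go([.5863,-.195,.0185],-.443+np.pi)"
```

```text
t: 24.5
ee_pos: [0.586, -0.193, 0.1779]
tcp_rot: [0.219, 0.976, -0.001, -0.001]
ft_force: [0.9, -0.3, 0.9]
opening: 0.0614
gripper_force: 0.0
t 24.5 shift cm (present axes) [-0.11 -0.17  0.44] | in goal axes [-0.11 -0.17  0.44] turn [-0.002 -0.002  0.002] F [ 0.9 -0.3  0.9] open 0.0614 grip 0.0
```

```bash

python3 -m jog '[[-0.1,-0.17,0.4,0,0,0,6.2],[0,0,0,0,0,0,6.2],[0,0,0,0,0,0,3],[0,0,0,0,0,0,3],[0,0,0,0,0,0,3],[0,0,0,0,0,0,3],[0,0,0,0,0,0,3]]' 80
python3 -m jog '[[0,0,-1.5,0,0,0,3],[0,0,-2.5,0,0,0,3],[0,0,-2.5,0,0,0,3],[0,0,-2.5,0,0,-0.12,3],[0,0,0,0,0,-0.12,3],[0,0,0,0,0,-0.12,3],[0,0,0,0,0,0,3]]' 80
python3 -c "
from h import *
gor(-70,-108,80,np.pi)"
```

```text
t: 25.08
ee_pos: [0.5869, -0.1957, 0.1763]
tcp_rot: [0.219, 0.976, -0.001, 0.001]
ft_force: [-1.7, 1.3, 4.8]
opening: 0.0465
gripper_force: 81.3
t: 25.67
ee_pos: [0.5865, -0.1955, 0.2651]
tcp_rot: [0.039, 0.999, -0.001, -0.0]
ft_force: [0.3, -0.1, -4.7]
opening: 0.0465
gripper_force: 83.6
t 25.67 shift cm (present axes) [12.52 19.27  2.98] | in goal axes [12.47 19.3   3.01] turn [-0.002 -0.    -0.003] F [ 0.3 -0.1 -4.7] open 0.0465 grip 83.6
```

```bash

python3 -m jog '[[2.5,1,0,0,0,0,3],[2.5,1,0,0,0,0,3],[2.5,1,0,0,0,0,3],[2.5,1.5,0,0,0,0,3],[1.5,2,0,0,0,0,3],[1,2,0,0,0,0,3],[0,2.2,0,0,0,0,3],[0,2.2,0.5,0,0,0,3],[0,2.2,0.5,0,0,0,3],[0,2.2,0.5,0,0,0,3],[0,2,0.5,0,0,0,3],[0,0,0,0,0,0,3],[0,0,0,0,0,0,3]]' 80
python3 -c "
from h import *
gor(-66,-108,57,np.pi)"
```

```text
t: 26.75
ee_pos: [0.4772, 0.0078, 0.2438]
tcp_rot: [0.041, 0.999, -0.001, -0.001]
ft_force: [-1.1, -0.5, -3.6]
opening: 0.0463
gripper_force: 83.8
t 26.75 shift cm (present axes) [-0.38 -0.13  3.18] | in goal axes [-0.37 -0.14  3.18] turn [-0.002 -0.003 -0.006] F [-1.1 -0.5 -3.6] open 0.0463 grip 83.8
```

```bash

python3 -m jog '[[-0.2,0,1,0,0,-0.006,3],[-0.2,0,1,0,0,0,3],[0,0,0.9,0,0,0,3],[0,0,0,0,0,0,3]]' 80
python3 -c "
from h import *
gor(-18,-108,57,np.pi)"
```

```text
t: 27.08
ee_pos: [0.4807, 0.006, 0.2129]
tcp_rot: [0.038, 0.999, -0.001, -0.002]
ft_force: [-0.9, -0.2, -4.6]
opening: 0.0469
gripper_force: 83.8
t 27.08 shift cm (present axes) [-4.8   0.02  0.07] | in goal axes [-4.8   0.01  0.09] turn [-0.002 -0.005 -0.001] F [-0.9 -0.2 -4.6] open 0.0469 grip 83.8
```

```bash

python3 -m jog '[[0,0.05,0.08,0,0,0,3],[-0.7,0.02,0.02,0,0,0,3],[-0.7,0.02,0.02,0,0,0,3],[-0.7,0,0.02,0,0,0,3],[0,0,0,0,0,0,3]]' 80
python3 -c "
from h import *
gor(-18,-108,57,np.pi)"
```

```text
t: 27.5
ee_pos: [0.5046, 0.0059, 0.2147]
tcp_rot: [0.038, 0.999, -0.001, 0.001]
ft_force: [1.3, 0.3, -4.5]
opening: 0.0464
gripper_force: 83.8
t 27.5 shift cm (present axes) [-2.42 -0.16  0.27] | in goal axes [-2.42 -0.16  0.27] turn [-0.001  0.002  0.   ] F [ 1.3  0.3 -4.5] open 0.0464 grip 83.8
```

```bash

python3 -m jog '[[0,-0.12,0.2,0,0,0,3],[-0.6,-0.02,0.05,0,0,0,3],[-0.6,-0.02,0.05,0,0,0,3],[-0.6,0,0.05,0,0,0,3],[-0.5,0,0.05,0,0,0,3],[0,0,0,0,0,0,3]]' 80
python3 -c "
from h import *
gor(-18,-108,57,np.pi)"
```

```text
t: 28.0
ee_pos: [0.5262, 0.0026, 0.2113]
tcp_rot: [0.038, 0.999, -0.001, -0.0]
ft_force: [-4.6, -0.8, 7.4]
opening: 0.0469
gripper_force: 85.3
t 28.0 shift cm (present axes) [-0.23  0.   -0.07] | in goal axes [-0.23  0.   -0.07] turn [-0.001  0.     0.001] F [-4.6 -0.8  7.4] open 0.0469 grip 85.3
```

```bash

python3 -m jog '[[0,0,0,0,0,0,6.2],[0,0,0,0,0,0,6.2],[0,0,0,0,0,0,6.2],[0,0,-1.5,0,0,0,6.2],[0,0,-2,0,0,0,6.2],[1,0,-1,0,0,0,2],[2,0,0,0,0,0,0],[2,0,0,0,0,0,0],[2,0,0,0,0,0,0],[0.6,0,0,0,0,0,0],[0,0,0,0,0,0,0],[0,0,1.5,0,0,0,0],[0,0,1.5,0,0,0,0],[0,0,0,0,0,0,0]]' 30
python3 -c "
from h import *
gor(-95,-108,55.5,np.pi)"
```

```text
t: 29.17
ee_pos: [0.4494, 0.0084, 0.2231]
tcp_rot: [0.038, 0.999, -0.001, -0.002]
ft_force: [-0.9, -0.2, -0.2]
opening: 0.0007
gripper_force: 0.0
t 29.17 shift cm (present axes) [-0.24  0.01  1.26] | in goal axes [-0.24  0.01  1.26] turn [-0.002 -0.003  0.001] F [-0.9 -0.2 -0.2] open 0.0007 grip 0.0
```

```bash

python3 -m jog '[[0,0,0.6,0,0,0,0],[0,0,0.65,0,0,0,0],[0,0,0,0,0,0,0],[-1,0,0.03,0,0,0,0],[-0.7,0,0.03,0,0,0,0],[-0.7,0,0.03,0,0,0,0],[-0.7,0,0.03,0,0,0,0],[-0.7,0,0.03,0,0,0,0],[-0.7,0,0.03,0,0,0,0],[-0.7,0,0.03,0,0,0,0],[-0.7,0,0.03,0,0,0,0],[-0.7,0,0.03,0,0,0,0],[-0.7,0,0.03,0,0,0,0],[0,0,0,0,0,0,0]]' 30
python3 -c "
from h import *
gor(-13,-108,55.5,np.pi)"
```

```text
t: 30.33
ee_pos: [0.5242, 0.0028, 0.2096]
tcp_rot: [0.038, 0.999, -0.001, 0.001]
ft_force: [-0.1, 0.3, 0.6]
opening: -0.0001
gripper_force: 0.0
t 30.33 shift cm (present axes) [-0.94  0.   -0.09] | in goal axes [-0.94  0.   -0.09] turn [-0.002  0.001  0.   ] F [-0.1  0.3  0.6] open -0.0001 grip 0.0
```

```bash

python3 -m jog '[[-0.3,0,0,0,0,0,0],[-0.3,0,0,0,0,0,0],[-0.2,0,0,0,0,0,0],[0,0,0,0,0,0,0]]' 30
python3 -m jog '[[-0.2,0,0,0,0,0,0],[-0.2,0,0,0,0,0,0],[0,0,0,0,0,0,0]]' 30
python3 -m jog '[[-0.15,0,0,0,0,0,0],[0,0,0,0,0,0,0]]' 30
python3 -c "
from h import *
gor(-13,-108,55.5,np.pi)"
```

```text
t: 30.67
ee_pos: [0.5307, 0.0023, 0.2095]
tcp_rot: [0.038, 0.999, -0.001, -0.0]
ft_force: [-1.6, -0.7, -0.7]
opening: -0.0
gripper_force: 0.5
t: 30.92
ee_pos: [0.533, 0.0021, 0.2093]
tcp_rot: [0.038, 0.999, -0.001, -0.002]
ft_force: [-8.8, 1.6, 5.6]
opening: 0.0003
gripper_force: 4.6
t: 31.08
ee_pos: [0.5335, 0.002, 0.2092]
tcp_rot: [0.037, 0.999, -0.001, -0.004]
ft_force: [-13.5, 1.8, 9.6]
opening: 0.0002
gripper_force: 7.0
t 31.08 shift cm (present axes) [-0.01  0.01 -0.13] | in goal axes [-0.01  0.01 -0.13] turn [-0.002 -0.007  0.001] F [-13.5   1.8   9.6] open 0.0002 grip 7.0
```

```bash

python3 -m jog '[[1,0,0,0,0,0,0],[1.5,0,-2,0,0,0,0],[1.5,0,-3,0,0,-0.06,0],[1,0,-3,0,0,-0.09,4],[0,0,0,0,0,-0.09,6.2],[0,0,0,0,0,0,6.2]]' 30
python3 -c "
from h import *
d=cams.snapshot('top')
for n,p in dict(red=(.6198,-.348),cop=(.451,-.3516)).items(): r=find(d,n,p)
go([*r[0],.11],r[1]+np.pi)"
```

```text
t: 31.58
ee_pos: [0.4866, 0.0052, 0.2921]
tcp_rot: [-0.083, 0.997, -0.001, 0.003]
ft_force: [0.1, 0.2, -0.5]
opening: 0.0361
gripper_force: 0.0
red [ 0.6196 -0.348 ] yaw 0.694 [97.1 49.7]
cop [ 0.4512 -0.3515] yaw 0.172 [98.3 50.2]
t 31.63 shift cm (present axes) [  9.26 -34.62   2.61] | in goal axes [  9.56 -34.54   2.56] turn [-0.002  0.002 -0.009] F [-0.2 -0.3  0.3] open 0.0431 grip 0.0
```

```bash

python3 -m jog '[[0.73,-2.65,0,0,0,-0.009,6.2],[0.73,-2.65,0,0,0,0,6.2],[0.73,-2.65,0,0,0,0,6.2],[0.73,-2.65,0,0,0,0,6.2],[0.73,-2.65,0,0,0,0,6.2],[0.73,-2.65,0,0,0,0,6.2],[0.73,-2.65,0,0,0,0,6.2],[0.73,-2.65,0,0,0,0,6.2],[0.73,-2.65,0,0,0,0,6.2],[0.73,-2.65,0.6,0,0,0,6.2],[0.73,-2.65,0.6,0,0,0,6.2],[0.73,-2.65,0.6,0,0,0,6.2],[0.73,-2.65,0.6,0,0,0,6.2],[0,0,0,0,0,0,6.2],[0,0,0,0,0,0,6.2]]' 80
python3 -c "
from h import *
d=cams.snapshot('wrist')
r=find(d,'cop',[.451,-.3515])
go([*r[0],.0195],r[1]+np.pi)"
```

```text
t: 32.88
ee_pos: [0.4515, -0.3517, 0.2641]
tcp_rot: [-0.085, 0.996, 0.0, -0.002]
ft_force: [-0.8, -0.3, 0.5]
opening: 0.0616
gripper_force: 0.0
cop [ 0.4484 -0.3537] yaw 0.176 [99.3 48.7]
t 32.93 shift cm (present axes) [ 0.35 -0.23  9.02] | in goal axes [ 0.37 -0.23  9.02] turn [ 0.001 -0.003 -0.005] F [-0.   0.4 -1.1] open 0.0626 grip 0.0
```

```bash

python3 -m jog '[[0.2,-0.12,2,0,0,-0.005,6.2],[0,0,2,0,0,0,6.2],[0,0,2,0,0,0,6.2],[0,0,1.5,0,0,0,6.2],[0,0,0.8,0,0,0,6.2],[0,0,0.3,0,0,0,6.2],[0,0,0,0,0,0,6.2]]' 80
python3 -c "
from h import *
go([.4495,-.353,.0195],.176+np.pi)"
```

```text
t: 33.52
ee_pos: [0.4502, -0.3515, 0.1799]
tcp_rot: [-0.09, 0.996, -0.0, -0.001]
ft_force: [-0.7, -0.1, -0.5]
opening: 0.0617
gripper_force: 0.0
t 33.52 shift cm (present axes) [ 0.09 -0.13  0.54] | in goal axes [ 0.09 -0.14  0.54] turn [-0.001 -0.002  0.003] F [-0.7 -0.1 -0.5] open 0.0617 grip 0.0
```

Before turning I'll confirm the hold, then lift and turn.

```bash

python3 -m jog '[[0.1,-0.12,0.4,0,0,0,6.2],[0,0,0,0,0,0,6.2],[0,0,0,0,0,0,3],[0,0,0,0,0,0,3],[0,0,0,0,0,0,3],[0,0,0,0,0,0,3],[0,0,0,0,0,0,3]]' 80
python3 -m jog '[[0,0,-1.5,0,0,0,3],[0,0,-2.5,0,0,0,3],[0,0,-2.5,0,0,0,3],[0,0,-2.5,0,0,0.12,3],[0,0,0,0,0,0.129e0,3],[0,0,0,0,0,0,3]]' 80 || true
python3 -c "
from h import *
gor(-72,36,80,np.pi)"
```

```text
t: 34.1
ee_pos: [0.4495, -0.3538, 0.1778]
tcp_rot: [-0.089, 0.996, -0.001, 0.0]
ft_force: [-2.3, 2.0, 5.8]
opening: 0.0464
gripper_force: 80.8
t 34.1 shift cm (present axes) [-12.51  48.93  -5.84] | in goal axes [ 0.21 50.52 -5.72] turn [-0.002  0.001  0.254] F [-2.3  2.   5.8] open 0.0464 grip 80.8out of range; nothing moved
```

```bash

python3 -m jog '[[0,0,-1.5,0,0,0,3],[0,0,-2.5,0,0,0,3],[0,0,-2.5,0,0,0,3],[0,0,-2.5,0,0,0.085,3],[0,0,0,0,0,0.085,3],[0,0,0,0,0,0.084,3],[0,0,0,0,0,0,3]]' 80
python3 -m jog '[[0,2.5,0,0,0,0,3],[0,2.5,0,0,0,0,3],[0,2.5,0,0,0,0,3],[0,2.5,0,0,0,0,3],[0,2.5,0,0,0,0,3],[0,2.5,0,0,0,0,3],[0,2.5,0,0,0,0,3],[0,2.5,0,0,0,0,3],[0,2.5,0,0,0,0,3],[0,2.5,0,0,0,0,3],[0,2.5,0,0,0,0,3],[0,2.5,0,0,0,0,3],[0,2.5,0,0,0,0,3],[0,2.5,0,0,0,0,3],[0,2.5,0,0,0,0,3],[0,2.5,0,0,0,0,3],[0,2.5,0,0,0,0,3],[0,2.5,0,0,0,0,3],[0,2.5,0,0,0,0,3],[0,2.5,0,0,0,0,3]]' 80
python3 -c "
from h import *
gor(-72,36,80,np.pi)"
```

```text
t: 34.68
ee_pos: [0.4493, -0.3535, 0.2667]
tcp_rot: [0.039, 0.999, -0.001, -0.0]
ft_force: [-0.1, -0.2, -5.2]
opening: 0.0465
gripper_force: 82.8
t: 36.35
ee_pos: [0.4865, 0.1462, 0.265]
tcp_rot: [0.036, 0.999, -0.001, -0.001]
ft_force: [-0.4, 0.2, -4.4]
opening: 0.0462
gripper_force: 83.0
t 36.35 shift cm (present axes) [0.11 0.39 2.99] | in goal axes [0.12 0.38 3.  ] turn [-0.002 -0.002  0.003] F [-0.4  0.2 -4.4] open 0.0462 grip 83.0
```

```bash

python3 -m jog '[[0.1,0.4,1.2,0,0,0.003,3],[0,0,1.5,0,0,0,3],[0,0,1.5,0,0,0,3],[0,0,0.8,0,0,0,3],[0,0,0,0,0,0,3]]' 80
python3 -c "
from h import *
gor(-66,36,58,np.pi)"
```

```text
t: 36.77
ee_pos: [0.4854, 0.1489, 0.2137]
tcp_rot: [0.038, 0.999, -0.001, -0.002]
ft_force: [0.1, 0.2, -3.3]
opening: 0.046
gripper_force: 83.3
t 36.77 shift cm (present axes) [-0.61  0.12  0.07] | in goal axes [-0.61  0.12  0.07] turn [-0.003 -0.004 -0.001] F [ 0.1  0.2 -3.3] open 0.046 grip 83.3
```

```bash

python3 -m jog '[[-0.5,0.13,0.05,0,0,0,3],[-0.7,0,0.06,0,0,0,3],[-0.7,0,0.06,0,0,0,3],[-0.7,0,0.06,0,0,0,3],[0,0,0,0,0,0,3]]' 80
python3 -c "
from h import *
gor(-18,36,58,np.pi)"
```

```text
t: 37.18
ee_pos: [0.5141, 0.1482, 0.2135]
tcp_rot: [0.039, 0.999, -0.001, 0.001]
ft_force: [0.2, 1.0, -4.2]
opening: 0.0459
gripper_force: 83.2
t 37.18 shift cm (present axes) [-2.55 -0.02  0.06] | in goal axes [-2.55 -0.02  0.05] turn [-0.001  0.001 -0.003] F [ 0.2  1.  -4.2] open 0.0459 grip 83.2
```

```bash

python3 -m jog '[[-0.6,0,0.05,0,0,-0.003,3],[-0.6,0,0.05,0,0,0,3],[-0.6,0,0.05,0,0,0,3],[-0.6,0,0.05,0,0,0,3],[0,0,0,0,0,0,3]]' 80
python3 -c "
from h import *
gor(-18,36,58,np.pi)"
```

```text
t: 37.6
ee_pos: [0.5367, 0.1466, 0.2128]
tcp_rot: [0.037, 0.999, -0.0, -0.0]
ft_force: [-3.4, 1.2, 7.9]
opening: 0.046
gripper_force: 85.3
t 37.6 shift cm (present axes) [-0.28 -0.04 -0.02] | in goal axes [-0.28 -0.04 -0.02] turn [-0.001 -0.     0.001] F [-3.4  1.2  7.9] open 0.046 grip 85.3
```

Resting on the tongue. Release, back off, close, lower.

```bash

python3 -m jog '[[0,0,0,0,0,0,6.2],[0,0,0,0,0,0,6.2],[0,0,0,0,0,0,6.2],[0,0,-1.5,0,0,0,6.2],[0,0,-2,0,0,0,6.2],[1,0,-1,0,0,0,2],[2,0,0,0,0,0,0],[2,0,0,0,0,0,0],[2,0,0,0,0,0,0],[0.4,0,0,0,0,0,0],[0,0,0,0,0,0,0],[0,0,1.5,0,0,0,0],[0,0,1.5,0,0,0,0],[0,0,0,0,0,0,0]]' 30
python3 -c "
from h import *
gor(-95,36,55.5,np.pi)"
```

```text
t: 38.77
ee_pos: [0.4622, 0.1519, 0.2239]
tcp_rot: [0.038, 0.999, -0.001, -0.002]
ft_force: [-1.2, -0.0, -0.3]
opening: 0.0
gripper_force: 0.0
t 38.77 shift cm (present axes) [-0.06  0.01  1.34] | in goal axes [-0.05  0.    1.34] turn [-0.003 -0.003  0.   ] F [-1.2 -0.  -0.3] open 0.0 grip 0.0
```

```bash

python3 -m jog '[[0,0,0.7,0,0,0,0],[0,0,0.65,0,0,0,0],[0,0,0,0,0,0,0],[-0.9,0,0.03,0,0,0,0],[-0.7,0,0.03,0,0,0,0],[-0.7,0,0.03,0,0,0,0],[-0.7,0,0.03,0,0,0,0],[-0.7,0,0.03,0,0,0,0],[-0.7,0,0.03,0,0,0,0],[-0.7,0,0.03,0,0,0,0],[-0.7,0,0.03,0,0,0,0],[-0.7,0,0.03,0,0,0,0],[-0.7,0,0.03,0,0,0,0],[-0.3,0,0,0,0,0,0],[0,0,0,0,0,0,0]]' 30
python3 -c "
from h import *
gor(-13,36,55.5,np.pi)"
```

```text
t: 40.02
ee_pos: [0.5383, 0.1464, 0.2095]
tcp_rot: [0.038, 0.999, -0.001, 0.0]
ft_force: [-0.4, 0.5, -0.2]
opening: -0.0
gripper_force: 0.0
t 40.02 shift cm (present axes) [-0.62 -0.03 -0.1 ] | in goal axes [-0.62 -0.03 -0.1 ] turn [-0.002  0.001  0.   ] F [-0.4  0.5 -0.2] open -0.0 grip 0.0
```

```bash

python3 -m jog '[[-0.2,0,0,0,0,0,0],[-0.2,0,0,0,0,0,0],[0,0,0,0,0,0,0]]' 30
python3 -m jog '[[-0.2,0,0,0,0,0,0],[-0.2,0,0,0,0,0,0],[-0.1,0,0,0,0,0,0],[0,0,0,0,0,0,0]]' 30
python3 -c "
from h import *
gor(-13,36,55.5,np.pi)"
```

```text
t: 40.27
ee_pos: [0.5412, 0.1462, 0.2095]
tcp_rot: [0.038, 0.999, -0.001, -0.0]
ft_force: [-0.4, 0.8, 1.1]
opening: -0.0002
gripper_force: 0.6
t: 40.6
ee_pos: [0.5442, 0.1458, 0.2094]
tcp_rot: [0.037, 0.999, -0.001, -0.003]
ft_force: [-12.6, 0.5, 7.8]
opening: -0.0
gripper_force: 5.9
t 40.6 shift cm (present axes) [-0.03 -0.01 -0.11] | in goal axes [-0.03 -0.01 -0.11] turn [-0.001 -0.006  0.001] F [-12.6   0.5   7.8] open -0.0 grip 5.9
```

Slot 2 is home, with the same stop position as the others. Now the red coupon.

```bash

python3 -m jog '[[1,0,0,0,0,0,0],[1.5,0,-2,0,0,0,0],[1.5,0,-3,0,0,-0.1,0],[1,0,-3,0,0,-0.11,4],[0,0,0,0,0,-0.11,6.2],[0,0,0,0,0,-0.11,6.2],[0,0,0,0,0,-0.11,6.2],[0,0,0,0,0,-0.11,6.2],[0,0,0,0,0,-0.11,6.2],[0,0,0,0,0,0,6.2]]' 30
python3 -c "
from h import *
d=cams.snapshot('top')
r=find(d,'red',(.6198,-.348))
go([*r[0],.13],r[1]+np.pi)"
```

```text
t: 41.43
ee_pos: [0.4965, 0.1487, 0.29]
tcp_rot: [-0.337, 0.941, -0.001, 0.0]
ft_force: [0.3, -0.5, -0.1]
opening: 0.062
gripper_force: 0.0
red [ 0.6196 -0.348 ] yaw 0.694 [97.1 49.7]
t 41.48 shift cm (present axes) [ 21.78 -46.31   0.57] | in goal axes [ 22.29 -46.07   0.49] turn [-0.002 -0.001 -0.011] F [ 0.9 -0.1  0.6] open 0.0623 grip 0.0
```

```bash

python3 -m jog '[[1.92,-2.3,0,0,0,-0.011,6.2],[1.92,-2.3,0,0,0,0,6.2],[1.92,-2.3,0,0,0,0,6.2],[1.92,-2.3,0,0,0,0,6.2],[1.92,-2.3,0,0,0,0,6.2],[1.92,-2.3,0,0,0,0,6.2],[1.92,-2.3,0,0,0,0,6.2],[1.92,-2.3,0,0,0,0,6.2],[1.92,-2.3,0,0,0,0,6.2],[1.92,-2.3,0,0,0,0,6.2],[0.29,-2.33,0,0,0,0,6.2],[0.29,-2.33,0,0,0,0,6.2],[0.29,-2.33,0,0,0,0,6.2],[0.29,-2.33,0,0,0,0,6.2],[0.29,-2.33,0,0,0,0,6.2],[0.29,-2.33,0.4,0,0,0,6.2],[0.29,-2.33,0.4,0,0,0,6.2],[0.29,-2.33,0.4,0,0,0,6.2],[0.29,-2.33,0.4,0,0,0,6.2],[0.29,-2.33,0.4,0,0,0,6.2]]' 80
python3 -m jog '[[0,0,0,0,0,0,6.2],[0,0,0,0,0,0,6.2]]'
python3 -c "
from h import *
d=cams.snapshot('wrist')
r=find(d,'red',[.6196,-.348],rad=.075)
go([*r[0],.0215],r[1]+np.pi)"
```

```text
t: 43.15
ee_pos: [0.6238, -0.3495, 0.27]
tcp_rot: [-0.339, 0.941, -0.001, -0.001]
ft_force: [0.2, -0.3, -0.0]
opening: 0.0618
gripper_force: 0.0
t: 43.32
ee_pos: [0.6234, -0.3493, 0.269]
tcp_rot: [-0.339, 0.941, -0.0, -0.001]
ft_force: [-1.0, 0.4, -0.1]
opening: 0.0618
gripper_force: 0.0
red [ 0.6179 -0.351 ] yaw 0.695 [98.1 48.2]
t 43.37 shift cm (present axes) [0.53 0.14 9.32] | in goal axes [0.55 0.14 9.32] turn [ 0.    -0.002 -0.002] F [-0.2 -0.1  0.7] open 0.0618 grip 0.0
```

```bash

python3 -m jog '[[0.45,0,2,0,0,0,6.2],[0,0,2,0,0,0,6.2],[0,0,2,0,0,0,6.2],[0,0,1.5,0,0,0,6.2],[0,0,0.8,0,0,0,6.2],[0,0,0.6,0,0,0,6.2],[0,0,0,0,0,0,6.2]]' 80
python3 -c "
from h import *
go([.6185,-.35,.0215],.695+np.pi)"
```

```text
t: 43.95
ee_pos: [0.6193, -0.3507, 0.1807]
tcp_rot: [-0.341, 0.94, -0.0, -0.001]
ft_force: [-1.0, -0.3, 0.5]
opening: 0.0618
gripper_force: 0.0
t 43.95 shift cm (present axes) [0.01 0.1  0.42] | in goal axes [0.01 0.1  0.42] turn [ 0.    -0.002  0.001] F [-1.  -0.3  0.5] open 0.0618 grip 0.0
```

```bash

python3 -m jog '[[0,0.1,0.4,0,0,0,6.2],[0,0,0,0,0,0,6.2],[0,0,0,0,0,0,3],[0,0,0,0,0,0,3],[0,0,0,0,0,0,3],[0,0,0,0,0,0,3],[0,0,0,0,0,0,3]]' 80
python3 -m jog '[[0,0,-1.5,0,0,0,3],[0,0,-2.5,0,0,0,3],[0,0,-2.5,0,0,0,3],[0,0,-2.5,0,0,0.11,3],[0,0,0,0,0,0.11,3],[0,0,0,0,0,0.11,3],[0,0,0,0,0,0.11,3],[0,0,0,0,0,0.11,3],[0,0,0,0,0,0.11,3],[0,0,0,0,0,0.11,3],[0,0,0,0,0,0,3]]' 80
python3 -c "
from h import *
gor(-72,108,80,np.pi)"
```

```text
t: 44.53
ee_pos: [0.6191, -0.3507, 0.1791]
tcp_rot: [-0.341, 0.94, -0.001, 0.0]
ft_force: [-1.6, 1.4, 5.5]
opening: 0.045
gripper_force: 80.8
t: 45.45
ee_pos: [0.6189, -0.3505, 0.2669]
tcp_rot: [0.039, 0.999, -0.001, -0.001]
ft_force: [0.3, 1.1, -4.5]
opening: 0.045
gripper_force: 82.2
t 45.45 shift cm (present axes) [17.15 56.09  3.15] | in goal axes [17.07 56.11  3.19] turn [-0.001 -0.002 -0.001] F [ 0.3  1.1 -4.5] open 0.045 grip 82.2
```

```bash

python3 -m jog '[[2.4,1,0,0,0,0,3],[2.4,1,0,0,0,0,3],[2.4,1,0,0,0,0,3],[2.4,1,0,0,0,0,3],[2.4,1,0,0,0,0,3],[2.4,1,0,0,0,0,3],[2.4,1,0,0,0,0,3],[0,2.5,0,0,0,0,3],[0,2.5,0,0,0,0,3],[0,2.5,0,0,0,0,3],[0,2.5,0,0,0,0,3],[0,2.5,0,0,0,0,3],[0,2.5,0,0,0,0,3],[0,2.5,0,0,0,0,3],[0,2.5,0,0,0,0,3],[0,2.5,0,0,0,0,3],[0,2.5,0,0,0,0,3],[0,2.5,0,0,0,0,3],[0,2.5,0,0,0,0,3],[0,2.5,0,0,0,0,3]]' 80
python3 -m jog '[[0,2.5,0,0,0,0,3],[0,2.5,0,0,0,0,3],[0,2.5,0,0,0,0,3],[0,2.5,0,0,0,0,3],[0,2.5,0.8,0,0,0,3],[0,2.3,1,0,0,0,3],[0,1.5,1,0,0,0,3],[0,0,0,0,0,0,3]]' 80
python3 -c "
from h import *
gor(-66,108,59,np.pi)"
```

```text
t: 47.12
ee_pos: [0.4805, 0.0571, 0.267]
tcp_rot: [0.035, 0.999, -0.001, -0.0]
ft_force: [0.1, -0.6, -3.7]
opening: 0.0454
gripper_force: 82.4
t: 47.78
ee_pos: [0.4923, 0.2204, 0.2363]
tcp_rot: [0.035, 0.999, -0.001, -0.002]
ft_force: [-0.5, -0.8, -4.4]
opening: 0.0453
gripper_force: 82.5
t 47.78 shift cm (present axes) [-0.47  0.15  2.23] | in goal axes [-0.47  0.14  2.23] turn [-0.002 -0.003  0.007] F [-0.5 -0.8 -4.4] open 0.0453 grip 82.5
```

```bash

python3 -m jog '[[-0.2,0.15,1,0,0,0.007,3],[-0.2,0,1,0,0,0,3],[0,0,0.2,0,0,0,3],[0,0,0,0,0,0,3]]' 80
python3 -c "
from h import *
gor(-18,108,59,np.pi)"
```

```text
t: 48.12
ee_pos: [0.4966, 0.2184, 0.2152]
tcp_rot: [0.041, 0.999, -0.001, -0.001]
ft_force: [-0.5, 0.4, -3.7]
opening: 0.0454
gripper_force: 82.6
t 48.12 shift cm (present axes) [-4.82  0.34  0.11] | in goal axes [-4.82  0.31  0.12] turn [-0.003 -0.003 -0.006] F [-0.5  0.4 -3.7] open 0.0454 grip 82.6
```

```bash

python3 -m jog '[[0,0.3,0.05,0,0,-0.006,3],[0,0,0,0,0,0,3],[-0.7,0,0.07,0,0,0,3],[-0.7,0,0.07,0,0,0,3],[-0.7,0,0.07,0,0,0,3],[0,0,0,0,0,0,3]]' 80
python3 -c "
from h import *
gor(-18,108,59,np.pi)"
```

```text
t: 48.62
ee_pos: [0.5198, 0.2209, 0.2142]
tcp_rot: [0.038, 0.999, -0.001, 0.0]
ft_force: [1.4, -0.5, -1.7]
opening: 0.0451
gripper_force: 83.3
t 48.62 shift cm (present axes) [-2.53 -0.11  0.02] | in goal axes [-2.53 -0.11  0.02] turn [-0.001  0.001 -0.   ] F [ 1.4 -0.5 -1.7] open 0.0451 grip 83.3
```

```bash

python3 -m jog '[[-0.6,-0.1,0.04,0,0,0,3],[-0.6,0,0.04,0,0,0,3],[-0.6,0,0.04,0,0,0,3],[-0.5,0,0.04,0,0,0,3],[0,0,0,0,0,0,3]]' 80
python3 -c "
from h import *
gor(-18,108,59,np.pi)"
python3 -m jog '[[0,0,0,0,0,0,6.2],[0,0,0,0,0,0,6.2],[0,0,0,0,0,0,6.2],[0,0,-1.5,0,0,0,6.2],[0,0,-2,0,0,0,6.2],[1,0,-1,0,0,0,2],[2,0,0,0,0,0,0],[2,0,0,0,0,0,0],[2,0,0,0,0,0,0],[0.4,0,0,0,0,0,0],[0,0,0,0,0,0,0],[0,0,1.5,0,0,0,0],[0,0,1.5,0,0,0,0],[0,0,0,0,0,0,0]]' 30
python3 -c "
from h import *
gor(-95,108,55.5,np.pi)"
```

```text
t: 49.03
ee_pos: [0.5413, 0.2184, 0.2141]
tcp_rot: [0.037, 0.999, 0.0, -0.0]
ft_force: [-6.4, -0.2, 9.4]
opening: 0.0451
gripper_force: 86.9
t 49.03 shift cm (present axes) [-0.37 -0.03  0.01] | in goal axes [-0.37 -0.03  0.01] turn [ 0.    -0.001  0.001] F [-6.4 -0.2  9.4] open 0.0451 grip 86.9
t: 50.2
ee_pos: [0.467, 0.2234, 0.2249]
tcp_rot: [0.038, 0.999, -0.002, -0.002]
ft_force: [-0.4, -0.6, -0.0]
opening: -0.0002
gripper_force: 0.0
t 50.2 shift cm (present axes) [-0.12  0.04  1.44] | in goal axes [-0.12  0.03  1.44] turn [-0.003 -0.003  0.   ] F [-0.4 -0.6 -0. ] open -0.0002 grip 0.0
```

```bash

python3 -m jog '[[0,0,0.7,0,0,0,0],[0,0,0.7,0,0,0,0],[0,0,0,0,0,0,0],[-1,0,0.03,0,0,0,0],[-0.7,0,0.03,0,0,0,0],[-0.7,0,0.03,0,0,0,0],[-0.7,0,0.03,0,0,0,0],[-0.7,0,0.03,0,0,0,0],[-0.7,0,0.03,0,0,0,0],[-0.7,0,0.03,0,0,0,0],[-0.7,0,0.03,0,0,0,0],[-0.7,0,0.03,0,0,0,0],[-0.7,0,0.03,0,0,0,0],[-0.3,0,0,0,0,0,0],[0,0,0,0,0,0,0]]' 30
python3 -m jog '[[-0.2,0,0,0,0,0,0],[-0.2,0,0,0,0,0,0],[0,0,0,0,0,0,0]]' 30
python3 -c "
from h import *
gor(-13,108,55.5,np.pi)"
```

```text
t: 51.45
ee_pos: [0.5441, 0.2179, 0.2101]
tcp_rot: [0.038, 0.999, -0.001, 0.0]
ft_force: [-0.0, 0.3, -0.5]
opening: -0.0002
gripper_force: 0.0
t: 51.7
ee_pos: [0.547, 0.2177, 0.2101]
tcp_rot: [0.038, 0.999, -0.001, -0.0]
ft_force: [-0.8, -0.0, 0.6]
opening: -0.0002
gripper_force: 0.5
t 51.7 shift cm (present axes) [-0.29 -0.   -0.04] | in goal axes [-0.29 -0.   -0.04] turn [-0.002 -0.001  0.001] F [-0.8 -0.   0.6] open -0.0002 grip 0.5
```

```bash

python3 -m jog '[[-0.2,0,0,0,0,0,0],[-0.2,0,0,0,0,0,0],[-0.1,0,0,0,0,0,0],[0,0,0,0,0,0,0]]' 30
python3 -c "
from h import *
gor(-13,108,55.5,np.pi)"
python3 -m jog '[[1,0,0,0,0,0,0],[1.5,0,-2,0,0,0,0],[1.5,0,-3,0,0,0,0],[1,0,-3,0,0,0,0],[2.5,0,-1,0,0,0,0],[2.5,0,0,0,0,0,0],[0,0,0,0,0,0,0]]' 30
python3 -c "
from h import *
d=cams.snapshot('top');p=proj(d,[*rk(-4,0),.045])[0].astype(int);print(p)
cv2.imwrite('pics/t7.png',cv2.resize(d['color'][p[1]-65:p[1]+45,p[0]-85:p[0]+75],None,fx=5,fy=5,interpolation=cv2.INTER_CUBIC))
gor(97,-202,200,np.pi/2)
print(readout.read_state()['joint_pos'].round(2))"
```

```text
t: 52.03
ee_pos: [0.5498, 0.2174, 0.21]
tcp_rot: [0.037, 0.999, -0.001, -0.003]
ft_force: [-12.7, 1.3, 7.3]
opening: 0.0
gripper_force: 6.3
t 52.03 shift cm (present axes) [-0.01  0.01 -0.05] | in goal axes [-0.01  0.01 -0.05] turn [-0.001 -0.007  0.001] F [-12.7   1.3   7.3] open 0.0 grip 6.3
t: 52.62
ee_pos: [0.4495, 0.225, 0.3019]
tcp_rot: [0.037, 0.999, -0.0, 0.0]
ft_force: [-0.5, 0.4, -0.5]
opening: -0.0003
gripper_force: 0.0
[209 142]
t 52.67 shift cm (present axes) [-20.87 -31.06  -5.3 ] | in goal axes [-31.01  20.92  -5.36] turn [1.000e-03 2.000e-03 1.573e+00] F [0.4 0.  0.9] open -0.0001 grip 0.0
[ 0.46  0.11 -0.29  1.17 -0.    0.54]
```

View pics/t7.png

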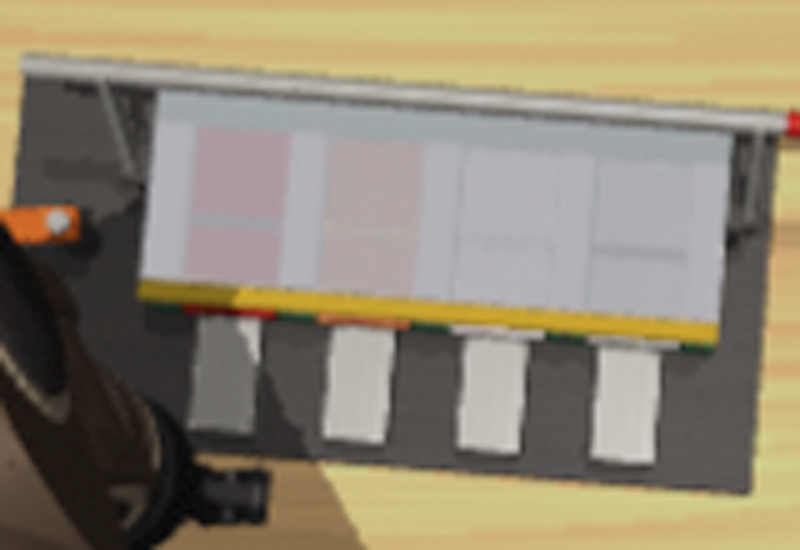

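The crop shows all four coupons under the clear cover with the same thin strip protruding (red, copper, bright, grey from left). The keeper bar is at the back. Now to shut it.

```bash

python3 -m jog '[[0,0,-1.8,0,0,0.121,4],[0,0,-1.8,0,0,0.121,4],[0,0,-1.8,0,0,0.121,4],[0,0,0,0,0,0.121,4],[0,0,0,0,0,0.121,4],[0,0,0,0,0,0.121,4],[0,0,0,0,0,0.121,4],[0,0,0,0,0,0.121,4],[0,0,0,0,0,0.121,4],[0,0,0,0,0,0.121,4],[0,0,0,0,0,0.121,4],[0,0,0,0,0,0.121,4],[0,0,0,0,0,0.121,4],[0,0,0,0,0,0,5]]' 30
python3 -m jog '[[-2.2,1.5,0,0,0,0,5],[-2.2,1.5,0,0,0,0,5],[-2.2,1.5,0,0,0,0,5],[-2.2,1.5,0,0,0,0,5],[-2.2,1.5,0,0,0,0,5],[-2.2,1.5,0,0,0,0,5],[-2.2,1.5,0,0,0,0,5],[-2.2,1.5,0,0,0,0,5],[-2.2,1.5,0,0,0,0,5],[-2.2,1.5,0,0,0,0,5],[-2.2,1.5,0,0,0,0,5],[-2.2,1.5,0,0,0,0,5],[-2.2,1.5,0,0,0,0,5],[-2.2,1.5,0,0,0,0,5],[0,0,0,0,0,0,5]]' 30
python3 -c "
from h import *
s=cams.snapshot('scene');c=s['color'];h=cv2.cvtColor(c,cv2.COLOR_BGR2HSV)
m=(h[...,1]>180)&((h[...,0]<4)|(h[...,0]>174));m[:200]=0;m[260:]=0;m[:,:270]=0;m[:,330:]=0
v,u=np.nonzero(m);print(len(u),u.mean(),v.mean())
for t in (1.8,1.9,2): print(t,proj(s,[*rk(70-85*np.cos(t),-202),.043+.085*np.sin(t)]))
w=cams.snapshot('wrist');h=cv2.cvtColor(w['color'],cv2.COLOR_BGR2HSV);m=(h[...,1]>180)&((h[...,0]<4)|(h[...,0]>174))
n,l,st,ce=cv2.connectedComponentsWithStats(m.astype(np.uint8))
for i in range(1,n):
  if st[i,4]>60: print(st[i],ce[i],(rk(0,0)*0).sum(),ray(w,ce[i],.123)[0].round(4))
print(rk(97,-202));gor(97.5,-202,123,np.pi/2)"
```

```text
t: 53.83
ee_pos: [0.4532, 0.2251, 0.3539]
tcp_rot: [0.735, 0.678, -0.001, 0.001]
ft_force: [-0.8, 0.1, -0.2]
opening: 0.0492
gripper_force: 0.0
t: 55.08
ee_pos: [0.64, -0.1022, 0.3532]
tcp_rot: [0.734, 0.679, -0.001, 0.001]
ft_force: [-0.3, -0.1, -1.6]
opening: 0.0502
gripper_force: 0.0
101 299.96039603960395 242.40594059405942
1.8 [[295.33899805 236.87076358]]
1.9 [[298.71272179 239.49796939]]
2 [[301.95506169 242.36275683]]
[ 248  178   17   65 1077] [255.99257196 209.95078923] 0.0 [ 0.6396 -0.1     0.123 ]
[ 404  288  108   64 4270] [473.92529274 316.05480094] 0.0 [ 0.7997 -0.2004  0.123 ]
[368 296  22   8  99] [379.04040404 299.02020202] 0.0 [ 0.7264 -0.1791  0.123 ]
[364 355  30  29 572] [375.03321678 371.68531469] 0.0 [ 0.7267 -0.2511  0.123 ]
[489 363  23  21 273] [503.46153846 370.62637363] 0.0 [ 0.832  -0.2579  0.123 ]
[ 0.6361454  -0.09995739]
t 55.18 shift cm (present axes) [-0.06 -0.17  7.57] | in goal axes [-0.07 -0.18  7.57] turn [-0.002  0.002 -0.001] F [ 0.2 -0.   0.1] open 0.0501 grip 0.0
```

```bash

python3 -m jog '[[0,0,2,0,0,0,5],[0,0,2,0,0,0,5],[0,0,2,0,0,0,5],[0,0,1.3,0,0,0,5],[0,0,0,0,0,0,5],[0,0,0,0,0,0,0],[0,0,0,0,0,0,0],[0,0,0,0,0,0,0],[0,0,0,0,0,0,0],[0,0,0,0,0,0,0]]' 40
python3 -c "
from h import *
gor(100,-202,122.5,np.pi/2)
t=np.linspace(1.93,0,21);x=-8.5*np.cos(t);z=8.5*np.sin(t)
print([(round(float(a),2),round(float(-b),2)) for a,b in zip(np.diff(x),np.diff(z))])"
```

```text
t: 56.02
ee_pos: [0.6386, -0.0982, 0.2836]
tcp_rot: [0.734, 0.679, 0.001, 0.002]
ft_force: [2.3, 2.7, 6.1]
opening: 0.0126
gripper_force: 39.3
t 56.02 shift cm (present axes) [-0.2   0.07  0.61] | in goal axes [-0.2   0.07  0.61] turn [ 0.003  0.001 -0.001] F [2.3 2.7 6.1] open 0.0126 grip 39.3
[(-0.78, -0.25), (-0.8, -0.17), (-0.81, -0.1), (-0.82, -0.02), (-0.82, 0.06), (-0.81, 0.14), (-0.79, 0.22), (-0.77, 0.29), (-0.73, 0.36), (-0.7, 0.43), (-0.65, 0.5), (-0.6, 0.56), (-0.54, 0.61), (-0.48, 0.66), (-0.42, 0.71), (-0.34, 0.74), (-0.27, 0.77), (-0.2, 0.8), (-0.12, 0.81), (-0.04, 0.82)]
```

```bash

python3 -m jog '[[0,-0.78,-0.25,0,0,0,0],[0,-0.8,-0.17,0,0,0,0],[0,-0.81,-0.1,0,0,0,0],[0,-0.82,-0.02,0,0,0,0],[0,-0.82,0.06,0,0,0,0],[0,-0.81,0.14,0,0,0,0],[0,-0.79,0.22,0,0,0,0],[0,0,0,0,0,0,0]]' 40
python3 -c "
from h import *
t=1.93-7*.0965
gor(70-85*np.cos(t),-202,43+85*np.sin(t),np.pi/2)"
```

```text
t: 56.68
ee_pos: [0.5817, -0.0939, 0.285]
tcp_rot: [0.734, 0.679, 0.001, 0.002]
ft_force: [0.4, 1.3, 6.0]
opening: 0.0118
gripper_force: 41.3
t 56.68 shift cm (present axes) [-0.19  0.13  0.62] | in goal axes [-0.19  0.13  0.62] turn [ 0.004  0.001 -0.001] F [0.4 1.3 6. ] open 0.0118 grip 41.3
```

Consistent offset (6 mm up in the pads). Continuing.

```bash

python3 -m jog '[[0,-0.77,0.29,0,0,0,0],[0,-0.73,0.36,0,0,0,0],[0,-0.7,0.43,0,0,0,0],[0,-0.65,0.5,0,0,0,0],[0,-0.6,0.56,0,0,0,0],[0,-0.54,0.61,0,0,0,0],[0,0,0,0,0,0,0]]' 40
python3 -c "
from h import *
t=1.93-13*.0965
gor(70-85*np.cos(t),-202,43+85*np.sin(t),np.pi/2)"
```

```text
t: 57.27
ee_pos: [0.5418, -0.091, 0.2553]
tcp_rot: [0.734, 0.679, -0.0, 0.001]
ft_force: [4.7, -0.5, -2.8]
opening: 0.0124
gripper_force: 40.7
t 57.27 shift cm (present axes) [-0.18  0.15  0.42] | in goal axes [-0.18  0.15  0.42] turn [ 0.001  0.002 -0.002] F [ 4.7 -0.5 -2.8] open 0.0124 grip 40.7
```

```bash

python3 -m jog '[[0,-0.45,0.66,0,0,0,0],[0,-0.38,0.71,0,0,0,0],[0,-0.3,0.74,0,0,0,0],[0,-0.24,0.77,0,0,0,0],[0,-0.15,0.8,0,0,0,0],[0,0,0,0,0,0,0]]' 40
python3 -c "
from h import *
gor(-15,-202,43,np.pi/2)"
```

```text
t: 57.77
ee_pos: [0.5266, -0.0899, 0.2168]
tcp_rot: [0.734, 0.679, -0.001, 0.0]
ft_force: [8.9, -1.1, -4.5]
opening: 0.0125
gripper_force: 43.6
t 57.77 shift cm (present axes) [-0.17 -0.2   1.88] | in goal axes [-0.18 -0.2   1.88] turn [-0.001  0.002 -0.002] F [ 8.9 -1.1 -4.5] open 0.0125 grip 43.6
```

```bash

python3 -m jog '[[0,0.05,0.5,0,0,0,0],[0,0.05,0.5,0,0,0,0],[0,0,0.4,0,0,0,0],[0,0,0,0,0,0,0]]' 40
python3 -m jog '[[0,0,0.3,0,0,0,0],[0,0,0.2,0,0,0,0],[0,0,0,0,0,0,0]]' 40
python3 -c "
from h import *
gor(-15,-202,43,np.pi/2)"
```

```text
t: 58.1
ee_pos: [0.5261, -0.0898, 0.2024]
tcp_rot: [0.734, 0.679, -0.003, -0.002]
ft_force: [-0.2, -0.7, -4.1]
opening: 0.0126
gripper_force: 44.8
t: 58.35
ee_pos: [0.526, -0.0898, 0.1998]
tcp_rot: [0.734, 0.679, -0.002, -0.001]
ft_force: [-9.6, -0.1, 12.7]
opening: 0.0122
gripper_force: 46.9
t 58.35 shift cm (present axes) [-0.18 -0.14  0.18] | in goal axes [-0.18 -0.14  0.18] turn [-0.005  0.002 -0.002] F [-9.6 -0.1 12.7] open 0.0122 grip 46.9
```

```bash

python3 -m jog '[[0,0,0.3,0,0,0,0],[0,0,0,0,0,0,0],[0,0,0,0,0,0,0]]' 40
python3 -m jog '[[0,0,0,0,0,0,5],[0,0,0,0,0,0,5],[0,0,0,0,0,0,5],[0,0,-1.5,0,0,0,5],[0,0,-2.5,0,0,0,5],[0,0,-2.5,0,0,0,5],[0,0,-2.5,0,0,0,0],[0,0,-2,0,0,0,0],[0,0,0,0,0,0,0]]' 40
python3 -c "
from h import *
s=cams.snapshot('scene');c=s['color'];h=cv2.cvtColor(c,cv2.COLOR_BGR2HSV)
m=(h[...,1]>180)&((h[...,0]<4)|(h[...,0]>174));m[:215]=0;m[260:]=0;m[:,:235]=0;m[:,290:]=0
v,u=np.nonzero(m);print(len(u),u.mean(),v.mean())
s0=dict(np.load('scene0.npz'));h=cv2.cvtColor(s0['color'],cv2.COLOR_BGR2HSV)
m=(h[...,1]>180)&((h[...,0]<4)|(h[...,0]>174));m[:215]=0;m[260:]=0;m[:,:235]=0;m[:,290:]=0
v,u=np.nonzero(m);print('start',len(u),u.mean(),v.mean())
for t in (0,.05,.1): print(t,proj(s,[*rk(70-85*np.cos(t),-202),.043+.085*np.sin(t)]))
t=cams.snapshot('top');h=cv2.cvtColor(t['color'],cv2.COLOR_BGR2HSV)
m=(h[...,1]>170)&(h[...,0]>4)&(h[...,0]<13);m[:,160:]=0;m[:100]=0;m[145:]=0;print(rect(t,m,.061))
for a in (1.4,1.5,1.6):
  p=rk(35-65*np.cos(a),197+65*np.sin(a));print(a,p,proj(t,[*p,.095]))
v,u=np.nonzero(m);print(u.min(),u.max(),v.min(),v.max())
gor(40,262,200,np.pi)
"
```

```text
t: 58.6
ee_pos: [0.5258, -0.0898, 0.1995]
tcp_rot: [0.734, 0.679, -0.002, -0.0]
ft_force: [-17.2, 1.0, 33.6]
opening: 0.0124
gripper_force: 49.1
t: 59.35
ee_pos: [0.5289, -0.0899, 0.3103]
tcp_rot: [0.734, 0.679, 0.001, 0.002]
ft_force: [0.2, -0.6, -0.3]
opening: 0.0143
gripper_force: 0.0
93 255.752688172043 241.6451612903226
start 94 255.5212765957447 237.74468085106383
0 [[253.82405276 242.30296045]]
0.05 [[253.87509637 241.02885133]]
0.1 [[254.00030877 239.79100949]]
(array([0.60416144, 0.33734113]), np.float64(-1.5674984691383957), (87.43400573730469, 18.6905460357666))
1.4 [0.59832648 0.36729516] [[106.75785717 120.7610042 ]]
1.5 [0.60481716 0.36758806] [[106.7073288 118.2552569]]
1.6 [0.61130466 0.36723152] [[106.91022741 115.75343868]]
106 139 118 125
t 59.45 shift cm (present axes) [46.2   5.08 -4.92] | in goal axes [-5.15 46.2  -4.84] turn [-1.000e-03  1.000e-03 -1.572e+00] F [-0.8 -1.2  0.5] open 0.0007 grip 0.0
```

Keeper shut: grip at (255.8,241.6), against 242.3 predicted for θ=0. The catch stands at about 1.49 rad; next I'll grip its pin.

```bash

python3 -m jog '[[2.45,0.25,0,0,0,0,4],[2.45,0.25,0,0,0,0,4],[2.45,0.25,0,0,0,0,4],[2.45,0.25,0,0,0,0,4],[2.45,0.25,0,0,0,0,4],[2.45,0.25,0,0,0,0,4],[2.45,0.25,0,0,0,0,4],[2.45,0.25,0,0,0,0,4],[2.45,0.25,0,0,0,0,4],[2.45,0.25,0,0,0,0,4],[2.45,0.25,0,0,0,0,4],[2.45,0.25,0,0,0,0,4],[2.45,0.25,0,0,0,0,4],[2.45,0.25,0,0,0,0,4],[2.45,0.25,0,0,0,0,4],[2.45,0.25,0,0,0,0,4],[2.45,0.25,0,0,0,0,4],[2.45,0.25,0,0,0,0,4],[2.0,0,0,0,0,0,4],[0,0,0,0,0,0,4]]' 25
python3 -c "
from h import *
w=cams.snapshot('wrist');h=cv2.cvtColor(w['color'],cv2.COLOR_BGR2HSV);m=((h[...,1]>170)&(h[...,0]>4)&(h[...,0]<14)).astype(np.uint8)
cv2.imwrite('pics/w8.png',w['color'])
for a in (0,1.4,1.5,1.6):
  p=rk(35-65*np.cos(a),197+65*np.sin(a));print(a,proj(w,[*p,.095]).round(1))
print('axis',proj(w,[*rk(35,197),.061]).round(1))
a=1.49;gor(35-65*np.cos(a),197+65*np.sin(a),84,np.pi/2)"
```

```text
t: 61.12
ee_pos: [0.6079, 0.3698, 0.3023]
tcp_rot: [0.733, 0.68, -0.002, -0.001]
ft_force: [-1.4, -0.2, -0.6]
opening: 0.0398
gripper_force: 0.0
0 [[162.8 315. ]]
1.4 [[241.2 229.9]]
1.5 [[251.7 228.7]]
1.6 [[262.3 228.6]]
axis [[258.1 285.1]]
t 61.17 shift cm (present axes) [-0.05 -0.34  6.36] | in goal axes [-0.08 -0.37  6.36] turn [-0.004  0.004  0.001] F [ 0.9 -1.3 -0.3] open 0.0401 grip 0.0
```

View pics/w8.png

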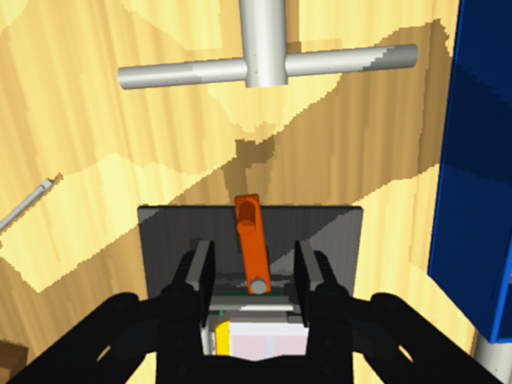

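The view shows the catch arm from its axis at (258,286) to its tip at (246,197), with the pin near (247,210). I'll check which pixels the pin's top and base should have.

```bash

python3 -c "
from h import *
w=cams.snapshot('wrist');c=w['color']
for a in (1.4,1.45,1.5):
  for r,z in ((65,61),(65,95),(74,61)):
    p=rk(35-r*np.cos(a),197+r*np.sin(a));print(a,r,z,proj(w,[*p,z/1000]).round(1))
print(w['origin'],readout.read_state()['ee_pos'])
h=cv2.cvtColor(c,cv2.COLOR_BGR2HSV)
for r in range(190,245,3): print(r,[tuple(c[r,u].tolist()) for u in (240,246,252)])
z=w['z_map'];print((w['origin'][2]-z[195:290:6,247]).round(3))
"
```

```text
1.4 65 61 [[243.  206.2]]
1.4 65 95 [[241.  226.9]]
1.4 74 61 [[240.7 194.5]]
1.45 65 61 [[247.5 205.6]]
1.45 65 95 [[246.2 226.2]]
1.45 74 61 [[245.9 193.8]]
1.5 65 61 [[252.1 205.2]]
1.5 65 95 [[251.5 225.7]]
1.5 74 61 [[251.1 193.4]]
[0.61333398 0.45002229 0.27051482] [0.60792099 0.36690779 0.3031827 ]
190 [(65, 116, 144), (59, 108, 136), (70, 129, 166)]
193 [(13, 55, 119), (0, 45, 122), (0, 45, 130)]
196 [(0, 52, 150), (0, 55, 152), (0, 59, 158)]
199 [(0, 56, 153), (0, 44, 120), (0, 64, 171)]
202 [(0, 45, 122), (0, 41, 113), (0, 40, 110)]
205 [(0, 40, 108), (0, 40, 114), (0, 40, 108)]
208 [(0, 38, 106), (0, 44, 115), (0, 39, 109)]
211 [(0, 40, 109), (0, 40, 114), (0, 40, 109)]
214 [(0, 41, 111), (0, 41, 114), (0, 39, 108)]
217 [(0, 44, 121), (0, 56, 150), (0, 39, 108)]
220 [(0, 58, 156), (0, 58, 156), (0, 52, 143)]
223 [(0, 63, 172), (0, 56, 153), (0, 56, 152)]
226 [(0, 74, 195), (0, 70, 185), (0, 73, 191)]
229 [(0, 72, 193), (0, 73, 195), (0, 74, 195)]
232 [(0, 64, 173), (0, 72, 192), (0, 78, 200)]
235 [(0, 54, 141), (0, 74, 198), (0, 77, 199)]
238 [(17, 49, 120), (0, 74, 197), (0, 77, 199)]
241 [(28, 45, 90), (0, 76, 197), (0, 78, 199)]
244 [(33, 39, 59), (0, 76, 197), (0, 75, 199)]
[ 0.046  0.054  0.065  0.074  0.078  0.077  0.076  0.036  0.035  0.032
  0.031  0.029  0.028  0.025  0.022 -0.037]
```

Everything matches a≈1.45. Descending and gripping the pin.

```bash

python3 -m jog '[[0,-0.3,1,0,0,0,4],[0,-0.3,1.5,0,0,0,4],[0,0,1.5,0,0,0,4],[0,0,1.4,0,0,0,4],[0,0,0.7,0,0,0,4],[0,0,0,0,0,0,4],[0,0,0,0,0,0,0],[0,0,0,0,0,0,0],[0,0,0,0,0,0,0],[0,0,0,0,0,0,0]]' 25
python3 -c "
from h import *
gor(27.2,261.5,84,np.pi/2)
t=np.linspace(1.45,0,12);x=-6.5*np.cos(t);y=6.5*np.sin(t)
print([(round(float(b),2),round(float(a),2)) for a,b in zip(np.diff(x),np.diff(y))])"
```

```text
t: 62.05
ee_pos: [0.6025, 0.3666, 0.246]
tcp_rot: [0.734, 0.679, -0.0, 0.001]
ft_force: [-0.3, -0.9, 1.2]
opening: 0.0104
gripper_force: 25.0
t 62.05 shift cm (present axes) [ 0.08 -0.1   0.7 ] | in goal axes [ 0.08 -0.09  0.7 ] turn [ 0.001  0.001 -0.002] F [-0.3 -0.9  1.2] open 0.0104 grip 25.0
[(-0.16, -0.84), (-0.27, -0.81), (-0.37, -0.77), (-0.47, -0.72), (-0.56, -0.65), (-0.64, -0.57), (-0.71, -0.48), (-0.77, -0.38), (-0.81, -0.28), (-0.84, -0.17), (-0.85, -0.06)]
```

Gripped (10 mm opening). Tool x is the rack's +y and tool y is the rack's +x, so I can swing it along the arc.

```bash

python3 -m jog '[[-0.16,-0.84,0,0,0,0,0],[-0.27,-0.81,0,0,0,0,0],[-0.37,-0.77,0,0,0,0,0],[-0.47,-0.72,0,0,0,0,0],[-0.56,-0.65,0,0,0,0,0],[0,0,0,0,0,0,0]]' 25
python3 -c "
from h import *
a=1.45*6/11;gor(35-65*np.cos(a),197+65*np.sin(a),91,np.pi/2)"
```

```text
t: 62.55
ee_pos: [0.5615, 0.3509, 0.2459]
tcp_rot: [0.734, 0.679, -0.001, 0.0]
ft_force: [-0.7, 2.8, 5.2]
opening: 0.0104
gripper_force: 25.4
t 62.55 shift cm (present axes) [ 0.13  0.08 -0.01] | in goal axes [ 0.13  0.08 -0.01] turn [-0.001  0.001 -0.001] F [-0.7  2.8  5.2] open 0.0104 grip 25.4
```

```bash

python3 -m jog '[[-0.6,-0.55,0,0,0,0,0],[-0.71,-0.46,0,0,0,0,0],[-0.77,-0.38,0,0,0,0,0],[-0.81,-0.28,0,0,0,0,0],[-0.84,-0.17,0,0,0,0,0],[-0.75,-0.03,0,0,0,0,0],[0,0,0,0,0,0,0]]' 25
python3 -c "
from h import *
gor(-30,197,91,np.pi/2)"
```

```text
t: 63.13
ee_pos: [0.5404, 0.3069, 0.2457]
tcp_rot: [0.734, 0.679, -0.001, 0.0]
ft_force: [-0.6, 1.5, 7.4]
opening: 0.0111
gripper_force: 25.6
t 63.13 shift cm (present axes) [ 0.06 -0.08 -0.03] | in goal axes [ 0.06 -0.08 -0.03] turn [-0.001  0.001 -0.003] F [-0.6  1.5  7.4] open 0.0111 grip 25.6
```

```bash

python3 -m jog '[[0,0,0,0,0,0,4],[0,0,0,0,0,0,4],[0,0,0,0,0,0,4],[0,0,-1.5,0,0,0,4],[0,0,-2.5,0,0,0,4],[0,0,-2.5,0,0,0,4],[0,-2,-2,0,0,0,4],[0,-3,-2,0,0,0,4],[0,-3,0,0,0,0,4],[0,-3,0,0,0,0,4],[0,-3,0,0,0,0,4],[0,-3,0,0,0,0,4],[0,0,0,0,0,0,4],[0,0,0,0,0,0,4]]' 25
python3 -c "
from h import *
t=cams.snapshot('top');h=cv2.cvtColor(t['color'],cv2.COLOR_BGR2HSV)
m=(h[...,1]>170)&(h[...,0]>4)&(h[...,0]<13);m[:,170:]=0;m[:100]=0;m[165:]=0
r=rect(t,m,.061);print(r,'catch a ~',(r[1]-YAW))
s=cams.snapshot('scene');h=cv2.cvtColor(s['color'],cv2.COLOR_BGR2HSV)
m=(h[...,1]>180)&((h[...,0]<4)|(h[...,0]>174));m[:215]=0;m[260:]=0;m[:,:235]=0;m[:,290:]=0
v,u=np.nonzero(m);print(len(u),u.mean(),v.mean())
a=cv2.resize(t['color'][75:185,100:300],None,fx=4,fy=4,interpolation=cv2.INTER_CUBIC);cv2.imwrite('pics/f.png',a)"
```

```text
t: 64.3
ee_pos: [0.3702, 0.3215, 0.3501]
tcp_rot: [0.733, 0.68, -0.001, 0.0]
ft_force: [0.3, 0.0, -0.3]
opening: 0.0403
gripper_force: 0.0
(array([0.57286304, 0.30990366]), np.float64(-0.1348819186775702), (79.84866333007812, 26.470443725585938)) catch a ~ -0.05918191867757021
84 255.51190476190476 241.6904761904762
```

View pics/f.png

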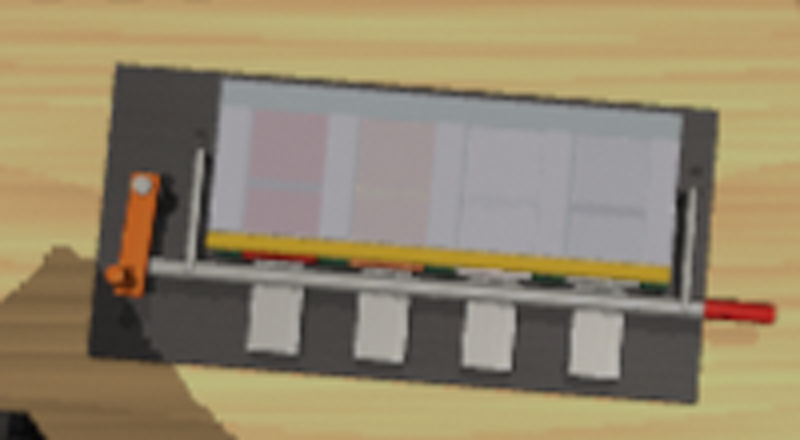

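The final view shows four coupons home, the bar in front of the mouths, and the catch over the bar's left end at (125,270). Handing in.

```bash
python3 -c "
from cell import arm
print(arm.sign_off())"
```

```text
the job is handed in; nothing more can be done
None
```

I handed the job in at about 64 s: all four coupons are home in their slots, the keeper bar is shut, and the catch is turned in over its end. The closing camera check agreed, but sign-off returned no verdict.

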